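# Load and clamp the filled grinding jar in the shaker mill

## Task

Get the shaker mill ready to run: lift its loose cover off by the knob and set it upright on the bench, find the filled one among the identical closed grinding jars by lifting them (it is much heavier), stand it in the mill's V-block clamp and turn the clamp knob clockwise until its torque clutch slips and clicks, then stop. Stand every empty jar upright in the steel tray and put the cover back on the mill, fully down over its rim. Do not knock over the bottles that stand about.

Things in the scene. Friction and masses are not known exactly. Their poses are not given: they have to be found in the camera images.
- mill: bench shaker mill, beige housing 150 (x) by 204 (y) by 70 mm high, fixed; origin at the centre of its underside, front panel to -x. On its deck (z 70 mm) a steel rim, 94 (x) by 168 (y) mm outside and 16 mm high, surrounds the clamp station: V-block at the +y end, clamp knob at the -y end, sliding jaw between
- seat (a point): where the jar's underside centre belongs (mill y +37 mm, z 76 mm), axes as the mill's. The V-block, 34 mm wide in x and 34 mm high, is on the +y side; a seated jar touches both its faces. The jaw comes from the -y side and leaves 9 mm of play when open, 7 mm at the start at worst; put the jar down about 3 mm to -y of the seat and clamping pushes it home. Fingers fit at the jar's +x and -x sides
- jaw: clamp jaw, steel with a rubber face, 28 mm wide and 26 mm high; the face is 8 mm to +y of its origin. It slides along mill +y, 4 mm for each radian of clamp_screw
- knob_grip (a point): on the axis of the clamp knob, black, round, fluted, 38 mm across, 22 mm high, top 11 mm above this point (z 117 mm), 89 mm from the seat. Take it at any yaw; it turns about a vertical axis: 1.7 to 2.4 rad clockwise from above, at about 0.08 N m, until the jaw presses the jar, then the clutch slips at 0.1 to 0.16 N m, a click each 0.63 rad. A loaded jar's top stands 13 mm above this point
- clamp_screw (a joint): rad, turn of the clamp screw under the knob; 0 = jaw fully open (starts at 0 to 0.5), grows clockwise, stops growing when the jaw presses the jar; end stop at 4; it springs back up to 0.1 rad when let go
- knob (a joint): rad, slip of the knob against the screw through the torque clutch: 0 at the start, grows clockwise only while the clutch slips, one click every 0.63 rad (the first at 0.31), and settles into the nearest click when let go
- cover: loose beige cover of the mill, an upside-down box 108 (x) by 184 (y) by 72 mm high, walls 3 mm, open below, 0.3 kg; origin at the centre of its lower edge. At the start it stands over the rim on the mill's deck with 4 mm of play all round
- cover_knob (a point): grip point of the cover's black oblong knob, which is 16 mm wide in cover x, 44 mm long in cover y and reaches 34 mm above the cover's top; this point lies on its middle, 11 mm below its top and 95 mm above the cover's origin
- cover_place (a point): where the cover's origin lies when it is on: the centre of the mill's deck, 70 mm above the bench, in the mill's orientation
- tray: shallow steel tray for empty jars, 90 (x) by 180 (y) by 22 mm high, walls and floor 3 mm, fixed; origin at the centre of its underside; room for three jars in a row along y, 55 mm apart
- free_spot (a point): centre of a free stretch of bench behind the jars, 110 (x) by 190 mm (y), big enough for the cover with its long side along y
- carton (a point): foot of a fixed brown carton, 125 by 125 mm and 250 mm high, behind the tray; fixed bottles 90 to 140 mm high stand between it and the tray, the nearest just behind the tray. A fixed cooler 230 mm high stands about 110 mm behind free_spot's centre: carry things high and in front of these
- vial_amber: small amber bottle with a black cap, 32 mm across, 62 mm high, a bystander; origin under its centre
- vial_white: small white bottle, 30 mm across, 68 mm high, a bystander; origin under its centre
- blue_top: bottle with a blue cap, 44 mm across, 85 mm high, a bystander; origin under its centre
- jar_A: closed steel grinding jar, upright cylinder 44 mm across and 54 mm high, lid screwed on; origin at the centre of its underside, z up its axis. All look alike: an empty one weighs about 0.24 kg, the one filled with sample and balls about 0.55 kg (each within 15 %). None if absent: 3 or 4 jars are present, just one of them filled; which name it bears changes from start to start
- jar_B: closed steel grinding jar, upright cylinder 44 mm across and 54 mm high, lid screwed on; origin at the centre of its underside, z up its axis. All look alike: an empty one weighs about 0.24 kg, the one filled with sample and balls about 0.55 kg (each within 15 %). None if absent: 3 or 4 jars are present, just one of them filled; which name it bears changes from start to start
- jar_C: closed steel grinding jar, upright cylinder 44 mm across and 54 mm high, lid screwed on; origin at the centre of its underside, z up its axis. All look alike: an empty one weighs about 0.24 kg, the one filled with sample and balls about 0.55 kg (each within 15 %). None if absent: 3 or 4 jars are present, just one of them filled; which name it bears changes from start to start
- jar_D: closed steel grinding jar, upright cylinder 44 mm across and 54 mm high, lid screwed on; origin at the centre of its underside, z up its axis. All look alike: an empty one weighs about 0.24 kg, the one filled with sample and balls about 0.55 kg (each within 15 %). None if absent: 3 or 4 jars are present, just one of them filled; which name it bears changes from start to start
- jar_E: closed steel grinding jar, upright cylinder 44 mm across and 54 mm high, lid screwed on; origin at the centre of its underside, z up its axis. All look alike: an empty one weighs about 0.24 kg, the one filled with sample and balls about 0.55 kg (each within 15 %). None if absent: 3 or 4 jars are present, just one of them filled; which name it bears changes from start to start
- jar_F: closed steel grinding jar, upright cylinder 44 mm across and 54 mm high, lid screwed on; origin at the centre of its underside, z up its axis. All look alike: an empty one weighs about 0.24 kg, the one filled with sample and balls about 0.55 kg (each within 15 %). None if absent: 3 or 4 jars are present, just one of them filled; which name it bears changes from start to start
Things that resemble listed ones, but are neither listed nor needed, are in the scene too. Leave any blue look-alike of the jar_D alone.

How it is judged:
On the way, in this order (a step that is already met when the one before it is completed fails the run):
1. the cover is off the mill and stands on the bench (height (world z) of cover below 0.03 m and horizontal distance between cover and cover_place above 0.1 m and angle between cover's own z axis and vertical below 0.2 rad), for 0.2 s.
2. a jar stands in the V-block, the jaw closed on it, and the clutch has clicked at least once (((horizontal distance between jar_A and seat below 0.003 m and z of jar_A in the frame of seat between -0.005 and 0.005 m and angle between jar_A's own z axis and vertical below 0.1 rad and y of jar_A in the frame of jaw below 0.032 m) or (horizontal distance between jar_B and seat below 0.003 m and z of jar_B in the frame of seat between -0.005 and 0.005 m and angle between jar_B's own z axis and vertical below 0.1 rad and y of jar_B in the frame of jaw below 0.032 m) or (horizontal distance between jar_C and seat below 0.003 m and z of jar_C in the frame of seat between -0.005 and 0.005 m and angle between jar_C's own z axis and vertical below 0.1 rad and y of jar_C in the frame of jaw below 0.032 m) or (horizontal distance between jar_D and seat below 0.003 m and z of jar_D in the frame of seat between -0.005 and 0.005 m and angle between jar_D's own z axis and vertical below 0.1 rad and y of jar_D in the frame of jaw below 0.032 m) or (horizontal distance between jar_E and seat below 0.003 m and z of jar_E in the frame of seat between -0.005 and 0.005 m and angle between jar_E's own z axis and vertical below 0.1 rad and y of jar_E in the frame of jaw below 0.032 m) or (horizontal distance between jar_F and seat below 0.003 m and z of jar_F in the frame of seat between -0.005 and 0.005 m and angle between jar_F's own z axis and vertical below 0.1 rad and y of jar_F in the frame of jaw below 0.032 m)) and value of joint knob above 0.33 rad), for 0.3 s.
At the end, for the whole second after the job is handed in: Filled jar upright in the V-block (within 3 mm of the seat), jaw closed on it, clutch clicked 1 to 4 times; every other jar empty (presses on the tray with under 3.7 N), upright on its floor, at rest; cover on the deck over the rim (within 8 mm and 4 mm in height) (all of step 2 and ((horizontal distance between jar_A and seat below 0.003 m and z of jar_A in the frame of seat between -0.005 and 0.005 m and angle between jar_A's own z axis and vertical below 0.1 rad and y of jar_A in the frame of jaw below 0.032 m) or (x of jar_A in the frame of tray between -0.03 and 0.03 m and y of jar_A in the frame of tray between -0.075 and 0.075 m and z of jar_A in the frame of tray between -0.003 and 0.01 m and angle between jar_A's own z axis and vertical below 0.1 rad and linear speed of jar_A below 0.02 m/s and contact force between jar_A and tray below 3.7 N)) and ((horizontal distance between jar_B and seat below 0.003 m and z of jar_B in the frame of seat between -0.005 and 0.005 m and angle between jar_B's own z axis and vertical below 0.1 rad and y of jar_B in the frame of jaw below 0.032 m) or (x of jar_B in the frame of tray between -0.03 and 0.03 m and y of jar_B in the frame of tray between -0.075 and 0.075 m and z of jar_B in the frame of tray between -0.003 and 0.01 m and angle between jar_B's own z axis and vertical below 0.1 rad and linear speed of jar_B below 0.02 m/s and contact force between jar_B and tray below 3.7 N)) and ((horizontal distance between jar_C and seat below 0.003 m and z of jar_C in the frame of seat between -0.005 and 0.005 m and angle between jar_C's own z axis and vertical below 0.1 rad and y of jar_C in the frame of jaw below 0.032 m) or (x of jar_C in the frame of tray between -0.03 and 0.03 m and y of jar_C in the frame of tray between -0.075 and 0.075 m and z of jar_C in the frame of tray between -0.003 and 0.01 m and angle between jar_C's own z axis and vertical below 0.1 rad and linear speed of jar_C below 0.02 m/s and contact force between jar_C and tray below 3.7 N)) and ((horizontal distance between jar_D and seat below 0.003 m and z of jar_D in the frame of seat between -0.005 and 0.005 m and angle between jar_D's own z axis and vertical below 0.1 rad and y of jar_D in the frame of jaw below 0.032 m) or (x of jar_D in the frame of tray between -0.03 and 0.03 m and y of jar_D in the frame of tray between -0.075 and 0.075 m and z of jar_D in the frame of tray between -0.003 and 0.01 m and angle between jar_D's own z axis and vertical below 0.1 rad and linear speed of jar_D below 0.02 m/s and contact force between jar_D and tray below 3.7 N)) and ((horizontal distance between jar_E and seat below 0.003 m and z of jar_E in the frame of seat between -0.005 and 0.005 m and angle between jar_E's own z axis and vertical below 0.1 rad and y of jar_E in the frame of jaw below 0.032 m) or (x of jar_E in the frame of tray between -0.03 and 0.03 m and y of jar_E in the frame of tray between -0.075 and 0.075 m and z of jar_E in the frame of tray between -0.003 and 0.01 m and angle between jar_E's own z axis and vertical below 0.1 rad and linear speed of jar_E below 0.02 m/s and contact force between jar_E and tray below 3.7 N)) and ((horizontal distance between jar_F and seat below 0.003 m and z of jar_F in the frame of seat between -0.005 and 0.005 m and angle between jar_F's own z axis and vertical below 0.1 rad and y of jar_F in the frame of jaw below 0.032 m) or (x of jar_F in the frame of tray between -0.03 and 0.03 m and y of jar_F in the frame of tray between -0.075 and 0.075 m and z of jar_F in the frame of tray between -0.003 and 0.01 m and angle between jar_F's own z axis and vertical below 0.1 rad and linear speed of jar_F below 0.02 m/s and contact force between jar_F and tray below 3.7 N)) and horizontal distance between cover and cover_place below 0.008 m and z of cover in the frame of cover_place between -0.004 and 0.004 m and angle between the x axis of cover and the x axis of mill, either way round below 0.1 rad and angle between cover's own z axis and vertical below 0.05 rad and linear speed of cover below 0.02 m/s); the robot touches nothing.
It fails at once if the clamp knob was run on past four clicks (value of joint knob above 2.85 rad).
It fails at once if a standing bottle was knocked over (angle between any of vial_amber, vial_white, blue_top's own z axis and vertical above 0.6 rad).
Of jar_A, jar_D only 1 to 1 are there at a start; the rules pass over those that are not, and their reading is None.
Of jar_B, jar_E only 1 to 1 are there at a start; the rules pass over those that are not, and their reading is None.
Of jar_C, jar_F only 1 to 2 are there at a start; the rules pass over those that are not, and their reading is None.
At some moment in a run one of jar_A, jar_B, jar_C, jar_D, jar_E, jar_F may be knocked a few centimetres aside while the robot is not near it.
It also fails if it takes over 210 s, if anything falls off the work surface, if the arm or the gripper's body presses on something with over 40 N, if the wrist force passes 120 N, or if a joint passes its speed limit or range.

## Robot

A 7-joint arm with a two-finger parallel gripper is mounted at the origin on a cart in front of the work surface, level with it; the furniture and walls round the work are solid. World frame = base frame: x ahead of the robot, y to its left, z up, the work surface at z = 0. Lengths are in m, angles in rad, forces in N, time in s.
With the tool pointing down it reaches from about 0.35 to 0.9 m from the base axis. Payload 7.2 kg.
Tool frame: the origin (TCP) lies on the mounting face of the last link; the fingertips stand arm.finger_overhang ahead of it and the grasp point (between the pads) lies 163 mm ahead of it (arm.finger_overhang is the distance from the TCP to the fingertips, in m); x points along the fingers, y is the direction in which the jaws open and shut, and the axes are right-handed (so a half turn about x gives the same grasp; the last joint's range is limited). The gripper opens to 88 mm and grips with 3 to 60 N. Pads are 20 mm wide; open, the fingers measure 115 mm over their backs; the gripper's body (75 mm by 178 mm) begins 61 mm behind the grasp point.
Start: joints at [-1.355, 0.411, -0.013, 1.596, 0.006, 1.134, -0.082], TCP at [0.175, 0.6, 0.405] pointing down, gripper open.
Joint ranges: [-2.95, 2.95], [-0.29, 1.99], [-1.47, 1.44], [0.14, 2.54], [-1.03, 4.17], [0.13, 1.85], [-2.86, 2.86]. Speed limits (rad/s): [2.39, 2.39, 3.01, 3.01, 3.14, 3.14, 3.14].

## Interface

Orientations are given as [roll, pitch, yaw] about the fixed x, y, z axes, in that order (R = Rz(yaw) Ry(pitch) Rx(roll)).
In Python, from rig import arm gives the robot as it stands.
- The arm moves only by the tool drive_tool, never from a script. Its argument "motion" is a list that holds one entry, the list of rows, each a list of 6 numbers: the shift along the tool's x, y, z in mm, then the turn, a rotation vector about the tool's x, y, z in degrees. In form: [[[tx, ty, tz, rx, ry, rz], ...]]. A call has exactly 5 rows; each row is the pose to reach, as a shift and turn from the pose commanded when the call began, along the tool's axes at that moment; what a row does not reach only later rows make up. A row lasts 1/8 s, in which the tool goes at most 62.5 mm and 10.7 degrees, less where a joint would pass 70% of its speed; a pose out of reach is approached as far as the arm can. A call with a gripper value outside its range is refused whole. "fingers" is the closure in counts, from 0 (fully open) to 255 (shut), set as the call begins (left out, the last holds). The fingers move at their own pace and stop on an object; "grip_force" is the grip in N (left out, the last holds). Time passes only in rows, so rows that repeat a pose let the fingers close, or fill a call up. It gives the time, the measured TCP pose, the force and the opening at its end, in the units of the state.
- arm.sense(): the state, without advancing time (a new reading comes with each control period).
- arm.get_image(name): name is "side" or "top"; returns a dict with "color" (384x512x3 uint8, red, green, blue), "camera_matrix" (3x3 intrinsics, pixels), "xyz" and "rotation" of the camera in the world. Camera axes: x right, y down, z forward; pixel columns grow to the right and rows downward; lengths in m; the calibration is good to about 2 mm. A picture is of the moment at which its call begins. There is no depth.
- arm.hand_in(): hands the job in, once; it reports no verdict.
Trained networks look in a picture, given as the dict that the camera call returned (one of the last four; its "shot" number tells which), for a name from the list of things; names that differ only in an ending like _2 or _b are one class to them, and where a whole thing is asked for, a point or a joint stands for the part that bears it (a point fixed in the world has none). Each returns a list of dicts, best first, with "conf" (0 to 1); they miss things now and then, are a little off and sometimes report something else, mostly with a low value. They report only what shows in the picture. A call takes as long as a camera call. They do not tell look-alikes from the thing itself.
- arm.regions_of(picture, thing): "mask" (384x512 bool, what is visible of it) and "box" ([left, top, right, bottom] in pixels, round what is visible of it).
The state is a dict: "time_s": time; "qpos": joint angles; "joint_vel": joint speeds; "joint_efforts": joint torques, N m; "tcp_pos": TCP position; "eef_rot": TCP orientation; "contact_force": force on the tool from outside, world axes, zero at the start; "ft_torque": the same for the moment, N m; "finger_gap": finger opening in m.
Only numpy, scipy, OpenCV 4.12 (cv2) and the standard library are available. Lean on these libraries where they do the work, as an engineer would, in place of code of your own. Each camera call takes 0.05 s, during which the arm holds its last target. There are 200 camera calls.

## Working session

There is one attempt and no reset: what is moved stays moved. The work goes in short steps, Python scripts to look and compute and a tool call to move; the robot and the scene stay as the last step left them, time stands still between calls to the robot, and variables do not carry over. Pictures are saved under pics/ and viewed, about 12 in all and at most 16, crops included, and the job is handed in when it is done.

Besides the shell and the picture viewer there is one more tool, called after ">>>" in YAML: its name, and indented under it one key for each argument. drive_tool: Moves the arm, as the interface text tells. Its arguments: {"type":"object","properties":{"motion":{"type":"array"},"fingers":{"type":"number"},"grip_force":{"type":"number"}},"required":["motion"]}

```bash
mkdir -p pics; ls; python3 - <<'E'
from rig import arm
import cv2,numpy as np
print(arm.sense(), getattr(arm,'finger_overhang',None))
for n in("top","side"):
    p=arm.get_image(n); cv2.imwrite(f"pics/{n}0.png",p["color"][:,:,::-1])
    print(n,p["camera_matrix"].tolist(),p["xyz"],p["rotation"])
    for t in["mill","cover","tray","jar_A","vial_amber","vial_white","blue_top","carton"]:
        print(t,[(round(r["conf"],2),[int(v) for v in r["box"]]) for r in arm.regions_of(p,t)])
E
```

```text
pics
{'time_s': 0.0, 'qpos': array([-1.35519579,  0.41189596, -0.01273947,  1.59704714,  0.0055905 ,
        1.13427242, -0.0822091 ]), 'joint_vel': array([-0.00162845, -0.00147044,  0.00063979,  0.00230878,  0.00023939,
        0.00027445, -0.00058865]), 'joint_efforts': array([-9.89230875e-05, -5.87949836e+01,  6.41376413e-01, -2.91084462e+01,
       -5.39039739e-02,  1.79045118e-02,  1.53528363e-04]), 'tcp_pos': array([0.17494935, 0.59979169, 0.40380988]), 'eef_rot': array([-1.51227393,  1.56920888, -1.79603777]), 'contact_force': array([-1.37758785, -0.64538506,  0.04342209]), 'ft_torque': array([ 0.02215605, -0.06607948, -0.04804387]), 'finger_gap': 0.08800740675729897} 0.182
top [[450.8426025829114, 0.0, 258.19499023741815], [0.0, 450.8426025829114, 195.03443700201484], [0.0, 0.0, 1.0]] [ 0.50216134 -0.02905846  1.31819026] [-3.06368883e+00 -3.70060669e-04 -1.54085720e+00]
mill [(0.72, [117, 199, 195, 264])]
cover [(0.76, [110, 206, 188, 254]), (0.39, [315, 220, 333, 238])]
tray [(0.64, [213, 228, 278, 261]), (0.49, [288, 218, 308, 234])]
jar_A []
vial_amber [(0.58, [170, 177, 187, 190])]
vial_white [(0.46, [193, 168, 201, 179]), (0.32, [347, 228, 373, 241])]
blue_top [(0.73, [196, 183, 216, 198])]Traceback (most recent call last):
  File "<stdin>", line 8, in <module>
ValueError: it knows: blue_top, clamp_screw, cover, cover_knob, cover_place, jar_A, jar_B, jar_C, jar_D, jar_E, jar_F, jaw, knob, knob_grip, mill, seat, tray, vial_amber, vial_white
```

```bash
cat > h.py <<'E'
from rig import arm
import cv2,numpy as np
from scipy.spatial.transform import Rotation as R
def shot(n,name=None,crop=None,s=1):
    p=arm.get_image(n)
    if name:
        c=p["color"][:,:,::-1]
        if crop: c=c[crop[1]:crop[3],crop[0]:crop[2]]
        cv2.imwrite(f"pics/{name}.png",cv2.resize(c,None,fx=s,fy=s,interpolation=cv2.INTER_CUBIC))
    return p
def rot(p):
    r=np.array(p["rotation"]); return r if r.shape==(3,3) else R.from_euler("xyz",r).as_matrix()
def at_z(p,uv,z):
    uv=np.atleast_2d(np.array(uv,float)); d=np.c_[uv,np.ones(len(uv))]@np.linalg.inv(p["camera_matrix"]).T@rot(p).T
    o=np.array(p["xyz"]); return o+d*((z-o[2])/d[:,2])[:,None]
def proj(p,X):
    c=(np.atleast_2d(X)-p["xyz"])@rot(p)@np.array(p["camera_matrix"]).T; return c[:,:2]/c[:,2:]
E
python3 - <<'E'
from h import *
p=shot("side","side1",None,1.56)
print(p["camera_matrix"].tolist(),p["xyz"],p["rotation"])
for t in["mill","cover","tray","jar_A","jar_B","vial_amber","vial_white","blue_top"]:
    print(t,[(round(r["conf"],2),[int(v) for v in r["box"]]) for r in arm.regions_of(p,t)])
p=shot("top","top1",(90,130,410,330),2.5)
for t in["jar_A","jar_B","jar_C","jar_D","cover_knob"]:
    print(t,[(round(r["conf"],2),[int(v) for v in r["box"]]) for r in arm.regions_of(p,t)])
E
```

```text
[[352.1901445025201, 0.0, 252.0116385881718], [0.0, 352.1901445025201, 190.03601797025118], [0.0, 0.0, 1.0]] [ 0.30958799 -0.85735522  0.76399317] [-2.21453226 -0.00640332 -0.30086629]
mill [(0.89, [188, 146, 237, 192])]
cover [(0.58, [193, 131, 230, 176])]
tray [(0.84, [200, 195, 238, 236])]
jar_A [(0.32, [247, 242, 262, 268])]
jar_B [(0.57, [247, 243, 263, 266])]
vial_amber [(0.72, [188, 146, 233, 194])]
vial_white [(0.62, [257, 164, 267, 171])]
blue_top [(0.59, [244, 165, 254, 192]), (0.35, [246, 246, 263, 267])]
jar_A []
jar_B [(0.46, [315, 221, 331, 237])]
jar_C [(0.76, [288, 217, 308, 232])]
jar_D [(0.77, [377, 237, 400, 252]), (0.65, [381, 209, 399, 222]), (0.6, [315, 224, 333, 236]), (0.53, [351, 252, 366, 265])]
cover_knob [(0.95, [113, 207, 187, 254])]
```

View pics/top1.png

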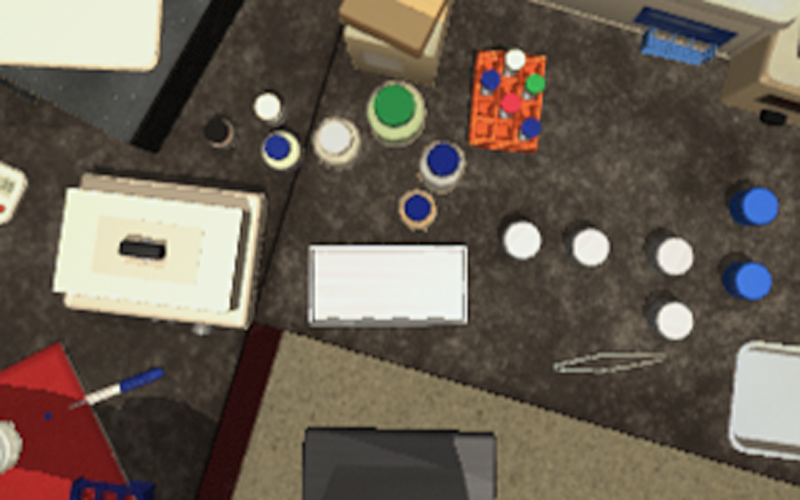

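View pics/side1.png

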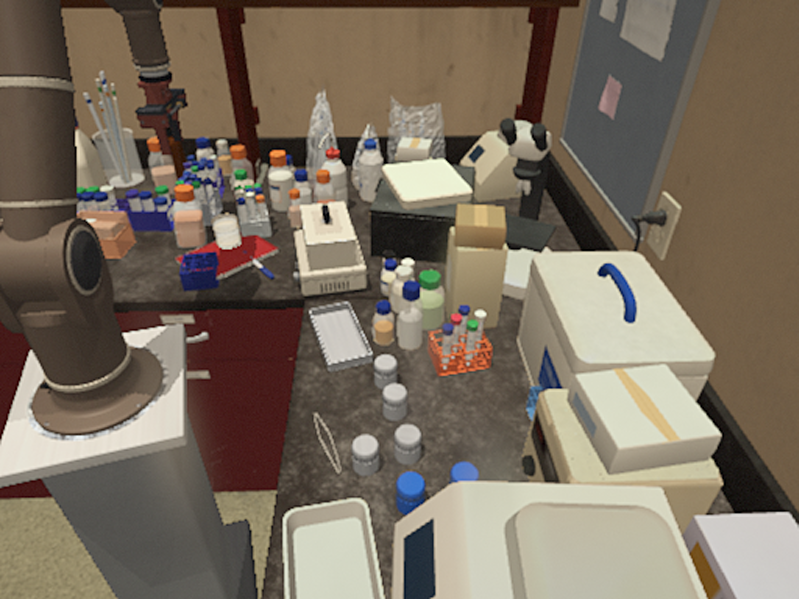

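```bash
python3 - <<'E'
from h import *
p=shot("top"); c=p["color"]
f=lambda a: np.array(a)/2.5+[90,130]
# white lid discs
g=c.astype(int); 
w=((g.min(2)>150)&(g.max(2)-g.min(2)<40)).astype(np.uint8)
n,l,st,ce=cv2.connectedComponentsWithStats(w)
for i in range(1,n):
    x,y,W,H,A=st[i]
    if A>60 and 90<ce[i][0]<410 and 130<ce[i][1]<330: print("blob",ce[i].round(1),W,H,A,at_z(p,ce[i],.054)[0].round(4))
print("tray",at_z(p,f([[309,245],[466,245],[467,324],[309,325]]),.022).round(4))
print("millside",at_z(p,f([[82,176],[266,192],[249,328],[65,308]]),.07).round(4))
print("covertop",at_z(p,f([[70,188],[246,205],[237,312],[55,292]]),.142).round(4))
print("knobtop",at_z(p,f([[120,234],[165,237],[165,258],[120,252]]),.176).round(4))
for nm,uv,z in[("amber",(218,131),.062),("white",(268,107),.068),("blue",(281,148),.085),("blue2",(416,208),.09),("blue3",(443,160),.12),("greencap",(394,106),.14),("rackcorner",(543,150),.03),("cartoncorner",(445,5),.25),("cooler",(640,20),.2),("coolerdoor",(645,55),.1),("bluelook1",(757,206),.054)]: print(nm,at_z(p,f(uv),z)[0].round(3))
E
```

```text
blob [196.4 172.1] 9 10 73 [0.6604 0.1499 0.054 ]
blob [223.3 184.4] 12 14 131 [0.6278 0.0725 0.054 ]
blob [151.7 231.2] 82 55 2824 [0.4907 0.2678 0.054 ]
blob [298.6 225.6] 14 14 162 [ 0.5184 -0.142   0.054 ]
blob [326.  228.5] 15 14 160 [ 0.5126 -0.219   0.054 ]
blob [359.6 232. ] 14 15 163 [ 0.5056 -0.3129  0.054 ]
blob [245.4 242.4] 64 31 1838 [0.4671 0.0053 0.054 ]
blob [359.6 258. ] 14 15 164 [ 0.4336 -0.3138  0.054 ]
tray [[ 0.5047  0.0985  0.022 ]
 [ 0.5101 -0.0815  0.022 ]
 [ 0.4203 -0.0851  0.022 ]
 [ 0.4138  0.095   0.022 ]]
millside [[0.5734 0.3484 0.07  ]
 [0.5617 0.1436 0.07  ]
 [0.4118 0.1562 0.07  ]
 [0.4275 0.3593 0.07  ]]
covertop [[0.5564 0.3385 0.142 ]
 [0.5441 0.1539 0.142 ]
 [0.4331 0.1586 0.142 ]
 [0.448  0.3482 0.142 ]]
knobtop [[0.5098 0.2748 0.176 ]
 [0.5081 0.2292 0.176 ]
 [0.487  0.2281 0.176 ]
 [0.4916 0.2739 0.176 ]]
amber [0.629 0.201 0.062]
white [0.657 0.145 0.068]
blue [0.61  0.127 0.085]
blue2 [ 0.548 -0.023  0.09 ]
blue3 [ 0.599 -0.051  0.12 ]
greencap [0.653 0.003 0.14 ]
rackcorner [ 0.621 -0.167  0.03 ]
cartoncorner [ 0.738 -0.046  0.25 ]
cooler [ 0.74  -0.243  0.2  ]
coolerdoor [ 0.722 -0.268  0.1  ]
bluelook1 [ 0.563 -0.405  0.054]
```

```bash
cat >> h.py <<'E'
OFF=0.163
def st():
    s=arm.sense(); Rm=R.from_euler("xyz",s["eef_rot"]).as_matrix(); return s,Rm,s["tcp_pos"]+Rm[:,0]*OFF
def plan(*targets):
    """targets: (x,y,z of grasp point, jaw yaw deg or None). prints tool-frame shift [mm] + rotvec [deg] from the present pose"""
    s,Rm,g=st(); y0=np.degrees(np.arctan2(Rm[1,1],Rm[0,1]))
    print("t",round(s["time_s"],2),"grasp",g.round(4),"yaw",round(y0,1),"gap",round(s["finger_gap"],4),"F",np.round(s["contact_force"],1),"q",np.round(s["qpos"],2))
    for x,y,z,w in targets:
        if w is None: w=y0
        d=(w-y0+90)%180-90; yw=np.radians(y0+d)
        T=np.c_[[0,0,-1],[np.cos(yw),np.sin(yw),0],np.cross([0,0,-1],[np.cos(yw),np.sin(yw),0])]
        t=np.array([x,y,z])-T[:,0]*OFF
        print("  ->",(x,y,z,w),(Rm.T@(t-s["tcp_pos"])*1000).round(1),np.degrees(R.from_matrix(Rm.T@T).as_rotvec()).round(1))
E
python3 - <<'E'
from h import *
plan((.497,.251,.21,-4.2),(.497,.251,.167,-4.2))
s,Rm,g=st();print(Rm.round(2))
E
```

```text
t 1.2 grasp [0.175  0.6    0.2417] yaw 73.7 gap 0.0877 F [-0.2 -0.2  0.3] q [-1.36  0.41 -0.01  1.6   0.01  1.13 -0.08]
  -> (0.497, 0.251, 0.21, -4.2) [  31.7 -244.9  406.8] [77.9 -0.  -0. ]
  -> (0.497, 0.251, 0.167, -4.2) [  74.7 -244.9  406.8] [77.9 -0.  -0. ]
[[ 0.    0.28  0.96]
 [ 0.    0.96 -0.28]
 [-1.    0.    0.  ]]
```

```bash
cat >> h.py <<'E'
def chain(*wps):
    """each waypoint is relative to the one before: one call per waypoint"""
    s,Rm,g=st(); P=s["tcp_pos"]; y0=np.degrees(np.arctan2(Rm[1,1],Rm[0,1]))
    print("t",round(s["time_s"],2),"grasp",g.round(4),"yaw",round(y0,1),"gap",round(s["finger_gap"],4),"F",np.round(s["contact_force"],1),"q",np.round(s["qpos"],2))
    for x,y,z,w in wps:
        if w is None: w=y0
        d=(w-y0+90)%180-90; y0+=d; yw=np.radians(y0)
        T=np.c_[[0,0,-1],[np.cos(yw),np.sin(yw),0],np.cross([0,0,-1],[np.cos(yw),np.sin(yw),0])]
        t=np.array([x,y,z])-T[:,0]*OFF
        print("  ->",(x,y,z,w),(Rm.T@(t-P)*1000).round(1),np.degrees(R.from_matrix(Rm.T@T).as_rotvec()).round(1))
        P,Rm=t,T
E
python3 - <<'E'
from h import *
chain((.336,.425,.235,35),(.497,.251,.21,-4.2),(.497,.251,.167,-4.2))
E
```

```text
t 1.2 grasp [0.175  0.6    0.2417] yaw 73.7 gap 0.0877 F [-0.2 -0.2  0.3] q [-1.36  0.41 -0.01  1.6   0.01  1.13 -0.08]
  -> (0.336, 0.425, 0.235, 35) [   6.7 -122.9  203.5] [38.7 -0.  -0. ]
  -> (0.497, 0.251, 0.21, -4.2) [ 25.   32.1 234.9] [39.2  0.   0. ]
  -> (0.497, 0.251, 0.167, -4.2) [43.  0.  0.] [0. 0. 0.]
```

>>> drive_tool:
  motion:
    - [[1,-24,40,8,0,0],[3,-49,81,16,0,0],[4,-74,122,24,0,0],[6,-98,163,31,0,0],[7,-123,203,39,0,0]]
  fingers: 60

```text
time_s: 1.82
tcp_pos: [0.3364, 0.4238, 0.3978]
eef_rot: [2.058, 1.57, 1.089]
contact_force: [0.2, 0.4, 0.6]
finger_gap: 0.0673
```

>>> drive_tool:
  motion:
    - [[5,6,50,8,0,0],[10,13,100,16,0,0],[15,20,155,24,0,0],[20,27,210,32,0,0],[25,32,235,39,0,0]]

```text
time_s: 2.45
tcp_pos: [0.4975, 0.2471, 0.3729]
eef_rot: [1.275, 1.569, -0.378]
contact_force: [-1.3, 0.1, 0.3]
finger_gap: 0.0671
```

```bash
python3 - <<'E'
from h import *
plan((.497,.251,.167,-4.2))
shot("side","side2",(170,100,300,230),4.5)
E
```

```text
t 2.45 grasp [0.4977 0.247  0.2099] yaw -4.7 gap 0.0671 F [-1.3  0.1  0.3] q [-0.88  0.34  0.42  1.83 -0.16  1.01 -0.48]
  -> (0.497, 0.251, 0.167, -4.2) [42.9 -0.9 -3.9] [-0.5  0.  -0.1]
```

View pics/side2.png

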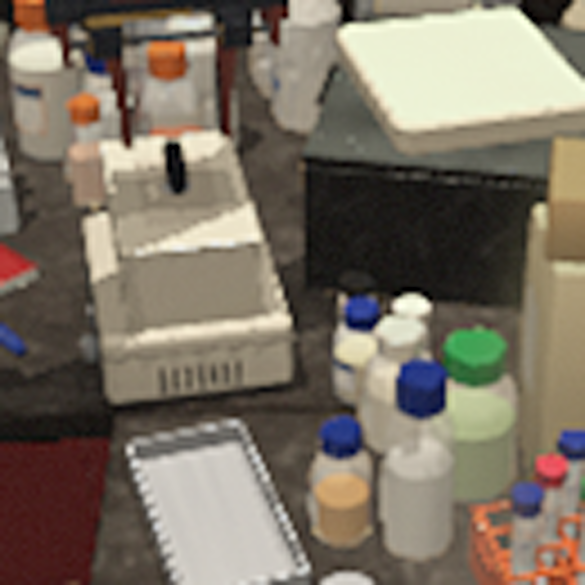

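>>> drive_tool:
  motion:
    - [[10,0,-2,0,0,0],[20,-1,-4,0,0,0],[30,-1,-4,0,0,0],[40,-1,-4,0,0,0],[43,-1,-4,0,0,0]]

```text
time_s: 3.12
tcp_pos: [0.4946, 0.2545, 0.3288]
eef_rot: [-0.926, 1.57, -2.571]
contact_force: [-0.3, -0.5, 0.8]
finger_gap: 0.0674
```

>>> drive_tool:
  motion:
    - [[0,0,0,0,0,0],[0,0,0,0,0,0],[0,0,0,0,0,0],[0,0,0,0,0,0],[0,0,0,0,0,0]]
  fingers: 255
  grip_force: 40

```text
time_s: 3.75
tcp_pos: [0.495, 0.2543, 0.3297]
eef_rot: [2.763, 1.571, 1.118]
contact_force: [-0.7, 0.3, -0.6]
finger_gap: 0.0208
```

```bash
python3 - <<'E'
from h import *
plan((.497,.251,.29,-4.2))
E
```

```text
t 3.75 grasp [0.495  0.2543 0.1667] yaw -4.3 gap 0.0208 F [-0.7  0.3 -0.6] q [-0.87  0.39  0.4   1.87 -0.19  0.92 -0.46]
  -> (0.497, 0.251, 0.29, -4.2) [-123.3    2.3    3.1] [-0.1 -0.  -0. ]
```

>>> drive_tool:
  motion:
    - [[0,0,0,0,0,0],[0,0,0,0,0,0],[-10,0,0,0,0,0],[-30,0,0,0,0,0],[-60,0,0,0,0,0]]

```text
time_s: 4.38
tcp_pos: [0.4945, 0.2541, 0.3897]
eef_rot: [-0.883, 1.568, -2.528]
contact_force: [0.2, 0.2, -3.1]
finger_gap: 0.0158
```

>>> drive_tool:
  motion:
    - [[-20,0,0,0,0,0],[-40,0,0,0,0,0],[-55,0,0,0,0,0],[-60,0,0,0,0,0],[-60,0,0,0,0,0]]

```text
time_s: 5.0
tcp_pos: [0.4948, 0.2542, 0.4495]
eef_rot: [-1.222, 1.571, -2.867]
contact_force: [-0.4, -1.1, -2.5]
finger_gap: 0.016
```

```bash
python3 - <<'E'
from h import *
chain((.5,.05,.285,-3),(.55,-.15,.285,-1),(.6,-.285,.285,0),(.6,-.285,.098,0))
p=shot("side","side3",(170,80,300,230),4)
c=np.array([[x,y,z] for x in(.546,.654) for y in(-.193,-.377) for z in (0,.072)])
for n in("top","side"):
    p=shot(n); im=p["color"][:,:,::-1].copy()
    for X in c.reshape(4,2,3):
        a,b=proj(p,X).astype(int); cv2.line(im,tuple(map(int,a)),tuple(map(int,b)),(0,0,255),1)
    q=proj(p,c[[0,2,6,4]]).astype(np.int32); cv2.polylines(im,[q],True,(0,255,0),1)
    cr=im[150:384-80,230:430] if n=="top" else im[150:350,170:400]
    cv2.imwrite(f"pics/free_{n}.png",cv2.resize(cr,None,fx=2.6,fy=2.6))
a=cv2.imread("pics/free_top.png");b=cv2.imread("pics/free_side.png");h=min(len(a),len(b))
o=np.hstack([a[:h],b[:h]]);cv2.imwrite("pics/free.png",cv2.resize(o,None,fx=800/o.shape[1],fy=800/o.shape[1]))
E
```

```text
t 5.0 grasp [0.4948 0.2542 0.2865] yaw -4.3 gap 0.016 F [-0.4 -1.1 -2.5] q [-0.91  0.26  0.43  1.73 -0.12  1.18 -0.52]
  -> (0.5, 0.05, 0.285, -3) [  1.5  20.3 203.3] [-1.3  0.   0. ]
  -> (0.55, -0.15, 0.285, -1) [  0.   60.4 197.1] [-2.  0.  0.]
  -> (0.6, -0.285, 0.285, 0) [  0.   52.3 134.1] [-1.  0.  0.]
  -> (0.6, -0.285, 0.098, 0) [187.   0.   0.] [0. 0. 0.]
```

View pics/free.png

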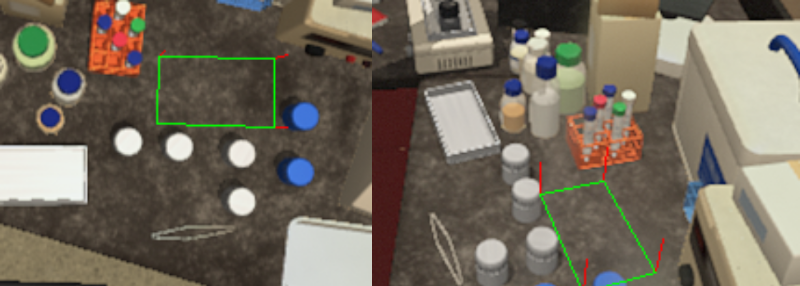

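>>> drive_tool:
  motion:
    - [[0,2,25,0,0,0],[0,6,65,0,0,0],[0,11,110,-1,0,0],[0,16,157,-1,0,0],[0,20,203,-1,0,0]]

```text
time_s: 5.78
tcp_pos: [0.4993, 0.0474, 0.4494]
eef_rot: [-0.773, 1.57, -2.402]
contact_force: [1.5, 0.5, -2.7]
finger_gap: 0.0158
```

>>> drive_tool:
  motion:
    - [[0,12,42,0,0,0],[0,24,84,-1,0,0],[0,36,125,-1,0,0],[0,49,163,-2,0,0],[0,60,197,-2,0,0]]

```text
time_s: 6.4
tcp_pos: [0.5478, -0.1525, 0.4494]
eef_rot: [-1.137, 1.57, -2.731]
contact_force: [1.0, 0.1, -2.8]
finger_gap: 0.0156
```

>>> drive_tool:
  motion:
    - [[0,15,35,0,0,0],[0,30,70,0,0,0],[0,45,105,-1,0,0],[0,55,125,-1,0,0],[0,57,129,-1,0,0]]

```text
time_s: 7.02
tcp_pos: [0.6017, -0.2825, 0.4489]
eef_rot: [-1.049, 1.569, -2.627]
contact_force: [0.5, 0.5, -2.0]
finger_gap: 0.0159
```

```bash
python3 - <<'E'
from h import *
chain((.605,-.281,.13,0),(.605,-.281,.098,0))
E
```

```text
t 7.03 grasp [ 0.6014 -0.2826  0.2859] yaw -0.5 gap 0.0159 F [ 0.5  0.5 -2. ] q [-0.06  0.5   0.65  1.46 -0.31  1.28  0.61]
  -> (0.605, -0.281, 0.13, 0) [155.9   3.5  -1.7] [-0.5  0.1  0.1]
  -> (0.605, -0.281, 0.098, 0) [32.  0.  0.] [0. 0. 0.]
```

>>> drive_tool:
  motion:
    - [[30,2,-1,0,0,0],[70,3,-2,0,0,0],[110,3,-2,0,0,0],[145,3,-2,0,0,0],[156,3,-2,0,0,0]]

```text
time_s: 7.65
tcp_pos: [0.6047, -0.2769, 0.2914]
eef_rot: [-2.013, 1.567, 2.695]
contact_force: [-1.1, -0.2, -3.4]
finger_gap: 0.016
```

>>> drive_tool:
  motion:
    - [[12,0,0,0,0,0],[22,0,0,0,0,0],[28,0,0,0,0,0],[32,0,0,0,0,0],[34,0,0,0,0,0]]

```text
time_s: 8.28
tcp_pos: [0.6058, -0.278, 0.2598]
eef_rot: [1.44, 1.57, -0.136]
contact_force: [-6.2, 2.4, 14.5]
finger_gap: 0.0158
```

```bash
python3 - <<'E'
from h import *
chain((.605,-.281,.0965,0))
shot("side","side4",(170,150,400,384),3.4)
E
```

```text
t 8.28 grasp [ 0.6059 -0.2781  0.0968] yaw -0.3 gap 0.0158 F [-6.2  2.4 14.5] q [-0.01  0.68  0.56  1.65 -0.43  0.94  0.7 ]
  -> (0.605, -0.281, 0.0965, 0) [ 0.3 -0.8  3. ] [-0.3  0.  -0. ]
```

View pics/side4.png

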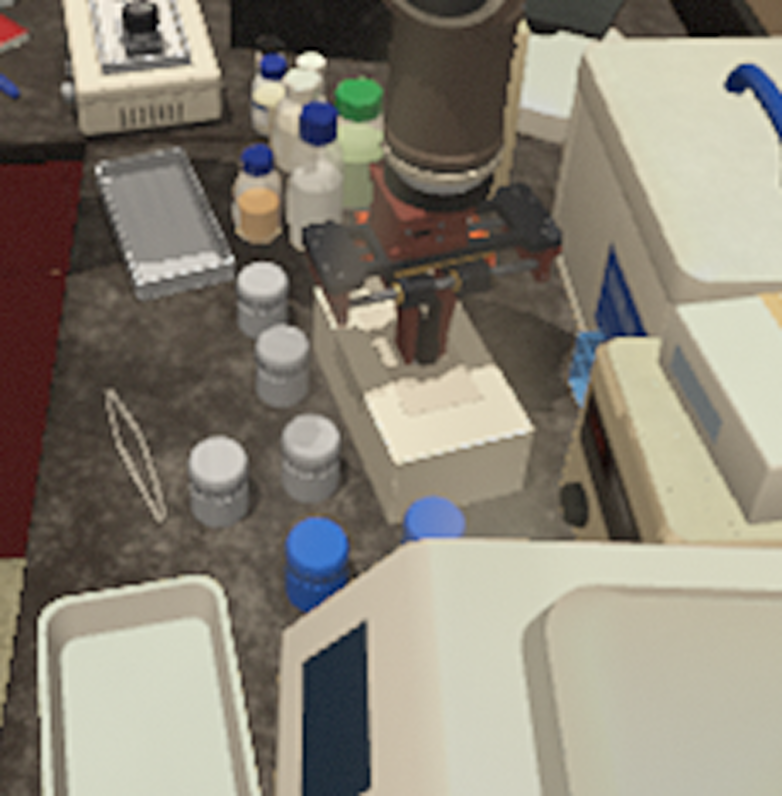

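>>> drive_tool:
  motion:
    - [[0,0,0,0,0,0],[0,0,0,0,0,0],[0,0,0,0,0,0],[0,0,0,0,0,0],[-20,0,0,0,0,0]]
  fingers: 90

```text
time_s: 8.95
tcp_pos: [0.6053, -0.2776, 0.279]
eef_rot: [-1.926, 1.568, 2.782]
contact_force: [-0.4, 0.5, 0.0]
finger_gap: 0.0561
```

>>> drive_tool:
  motion:
    - [[-25,0,0,0,0,0],[-50,0,0,0,0,0],[-75,0,0,0,0,0],[-90,0,0,0,0,0],[-90,0,0,0,0,0]]
  fingers: 60

```text
time_s: 9.57
tcp_pos: [0.6058, -0.2782, 0.3713]
eef_rot: [1.294, 1.568, -0.281]
contact_force: [0.5, 0.2, -0.2]
finger_gap: 0.067
```

```bash
python3 - <<'E'
from h import *
p=shot("top");s=shot("side")
for nm,t,u in[("near",(416,208),(257,157)),("tall",(443,160),(318,115)),("green",(394,106),(358,95))]:
    uv=np.array(t)/2.5+[90,130]; w=np.array(u)/3.4+[170,150]
    for z in(.07,.08,.09,.1,.11,.12,.13,.14,.15):
        X=at_z(p,uv,z)[0]; e=proj(s,X)[0]-w; print(nm,z,X.round(3),e.round(1)) if abs(e[1])<2.5 else 0
g=p["color"].astype(int); w=((g.min(2)>140)&(g.max(2)-g.min(2)<40)).astype(np.uint8)
n,l,st_,ce=cv2.connectedComponentsWithStats(w)
for i in range(1,n):
    if 100<st_[i][4]<250 and ce[i][0]>280: print("lid",ce[i].round(1),st_[i][2:],at_z(p,ce[i],.054)[0].round(4))
chain((.56,-.2,.2,45),(.518,-.142,.11,90),(.518,-.142,.042,90))
E
```

```text
near 0.08 [ 0.549 -0.023  0.08 ] [-1.   2.3]
near 0.09 [ 0.548 -0.023  0.09 ] [-1.1 -0.2]
tall 0.14 [ 0.598 -0.05   0.14 ] [-0.9  1.4]
tall 0.15 [ 0.597 -0.05   0.15 ] [-1.1 -1.3]
green 0.11 [0.657 0.004 0.11 ] [-0.8  2.2]
green 0.12 [0.656 0.003 0.12 ] [-1.  -0.3]
lid [298.6 225.6] [ 14  15 167] [ 0.5184 -0.142   0.054 ]
lid [325.9 228.5] [ 15  14 163] [ 0.5127 -0.2187  0.054 ]
lid [449.7 357.4] [ 20  45 208] [ 0.171  -0.5636  0.054 ]
lid [461.3 355.5] [ 14  11 108] [ 0.1772 -0.5955  0.054 ]
t 9.68 grasp [ 0.6055 -0.2777  0.2062] yaw -0.3 gap 0.0675 F [1.4 0.3 0.2] q [-0.05  0.57  0.62  1.56 -0.35  1.13  0.64]
  -> (0.56, -0.2, 0.2, 45) [  6.2 -45.9 -77.5] [-45.3  -0.    0. ]
  -> (0.518, -0.142, 0.11, 90) [ 90.   11.3 -70.7] [-45.   0.   0.]
  -> (0.518, -0.142, 0.042, 90) [68.  0.  0.] [0. 0. 0.]
```

>>> drive_tool:
  motion:
    - [[1,-9,-15,-9,0,0],[2,-18,-31,-18,0,0],[4,-27,-46,-27,0,0],[5,-36,-62,-36,0,0],[6,-46,-77,-45,0,0]]

```text
time_s: 10.3
tcp_pos: [0.5595, -0.2, 0.3623]
eef_rot: [-2.572, 1.569, 2.926]
contact_force: [-0.2, 0.2, -0.2]
finger_gap: 0.0671
```

>>> drive_tool:
  motion:
    - [[10,3,-16,-9,0,0],[25,6,-32,-18,0,0],[45,9,-48,-27,0,0],[70,11,-62,-36,0,0],[90,11,-71,-45,0,0]]

```text
time_s: 10.92
tcp_pos: [0.517, -0.1417, 0.2718]
eef_rot: [2.844, 1.568, 2.845]
contact_force: [0.3, -0.3, 0.6]
finger_gap: 0.0672
```

```bash
python3 - <<'E'
from h import *
chain((.518,-.142,.042,90))
E
```

```text
t 10.93 grasp [ 0.5166 -0.1416  0.1088] yaw 90.1 gap 0.0672 F [ 0.3 -0.3  0.6] q [ 0.    0.42  0.22  1.96 -0.13  0.78  1.87]
  -> (0.518, -0.142, 0.042, 90) [66.8 -0.4  1.2] [ 0.1 -0.1 -0. ]
```

Down, grip, lift.

>>> drive_tool:
  motion:
    - [[15,0,1,0,0,0],[32,0,1,0,0,0],[48,0,1,0,0,0],[62,0,1,0,0,0],[67,0,1,0,0,0]]

```text
time_s: 11.55
tcp_pos: [0.5187, -0.1426, 0.2055]
eef_rot: [3.063, 1.569, 3.058]
contact_force: [-0.1, 0.1, -0.3]
finger_gap: 0.0672
```

>>> drive_tool:
  motion:
    - [[0,0,0,0,0,0],[0,0,0,0,0,0],[0,0,0,0,0,0],[0,0,0,0,0,0],[0,0,0,0,0,0]]
  fingers: 255
  grip_force: 40

```text
time_s: 12.18
tcp_pos: [0.5191, -0.1426, 0.2072]
eef_rot: [0.058, 1.57, 0.053]
contact_force: [-0.1, 0.8, 5.5]
finger_gap: 0.0434
```

>>> drive_tool:
  motion:
    - [[-10,0,0,0,0,0],[-30,0,0,0,0,0],[-50,0,0,0,0,0],[-65,0,0,0,0,0],[-70,0,0,0,0,0]]

```text
time_s: 12.8
tcp_pos: [0.519, -0.1427, 0.2775]
eef_rot: [-0.128, 1.57, -0.132]
contact_force: [0.1, 0.6, -3.3]
finger_gap: 0.0436
```

>>> drive_tool:
  motion:
    - [[-20,0,0,0,0,0],[-40,0,0,0,0,0],[-50,0,0,0,0,0],[-50,0,0,0,0,0],[-50,0,0,0,0,0]]

```text
time_s: 13.42
tcp_pos: [0.5186, -0.1425, 0.3258]
eef_rot: [2.96, 1.569, 2.956]
contact_force: [0.3, -0.8, -2.1]
finger_gap: 0.0436
```

```bash
python3 - <<'E'
from h import *
th=np.radians(1.7); ty=np.array([-np.sin(th),np.cos(th)]); tx=np.array([np.cos(th),np.sin(th)]); c=np.array([.462,.0067])
for k in(-.055,0,.055): print("slot",(c+k*ty-.003*tx).round(4))
x,y=c-.055*ty-.003*tx
chain((.5,-.09,.15,45),(x,y,.15,1.7),(x,y,.046,1.7))
E
```

```text
slot [ 0.4606 -0.0484]
slot [0.459  0.0066]
slot [0.4574 0.0616]
t 13.43 grasp [ 0.5184 -0.1424  0.1628] yaw 89.7 gap 0.0436 F [ 0.3 -0.8 -2.1] q [-0.01  0.35  0.24  1.91 -0.1   0.89  1.85]
  -> (0.5, -0.09, 0.15, 45) [ 12.8  52.4 -18.8] [44.7 -0.1  0. ]
  -> (np.float64(0.46063296384432295), np.float64(-0.04836479103882146), 0.15, 1.7) [  0.    1.6 -57.3] [43.3  0.   0. ]
  -> (np.float64(0.46063296384432295), np.float64(-0.04836479103882146), 0.046, 1.7) [104.   0.   0.] [0. 0. 0.]
```

>>> drive_tool:
  motion:
    - [[3,10,-4,9,0,0],[6,20,-8,18,0,0],[8,31,-11,27,0,0],[10,42,-15,36,0,0],[13,52,-19,45,0,0]]

```text
time_s: 14.05
tcp_pos: [0.4998, -0.09, 0.3128]
eef_rot: [-2.302, 1.569, -3.097]
contact_force: [1.2, 0.0, -2.8]
finger_gap: 0.0435
```

>>> drive_tool:
  motion:
    - [[0,0,-12,9,0,0],[0,1,-24,18,0,0],[0,1,-36,26,0,0],[0,2,-47,35,0,0],[0,2,-57,43,0,0]]

```text
time_s: 14.68
tcp_pos: [0.4609, -0.0482, 0.313]
eef_rot: [-1.362, 1.57, -2.907]
contact_force: [0.3, -0.4, -3.6]
finger_gap: 0.0438
```

```bash
python3 - <<'E'
from h import *
chain((.4606,-.0484,.048,1.7))
E
```

```text
t 14.68 grasp [ 0.4607 -0.0483  0.15  ] yaw 1.5 gap 0.0438 F [ 0.3 -0.4 -3.6] q [-0.46  0.27  0.55  2.11 -0.19  0.81  0.23]
  -> (0.4606, -0.0484, 0.048, 1.7) [102.   -0.2   0.2] [-0.2  0.   0.1]
```

>>> drive_tool:
  motion:
    - [[25,0,0,0,0,0],[50,0,0,0,0,0],[75,0,0,0,0,0],[95,0,0,0,0,0],[101,0,0,0,0,0]]

```text
time_s: 15.3
tcp_pos: [0.4608, -0.0487, 0.2112]
eef_rot: [-1.427, 1.568, -2.968]
contact_force: [0.5, 0.1, -1.9]
finger_gap: 0.0435
```

>>> drive_tool:
  motion:
    - [[1,0,0,0,0,0],[2,0,0,0,0,0],[2,0,0,0,0,0],[2,0,0,0,0,0],[2,0,0,0,0,0]]

```text
time_s: 15.92
tcp_pos: [0.4615, -0.0486, 0.2109]
eef_rot: [1.795, 1.57, 0.255]
contact_force: [0.8, -0.1, -2.5]
finger_gap: 0.0432
```

>>> drive_tool:
  motion:
    - [[0,0,0,0,0,0],[0,0,0,0,0,0],[0,0,0,0,0,0],[0,0,0,0,0,0],[0,0,0,0,0,0]]
  fingers: 60

```text
time_s: 16.55
tcp_pos: [0.4614, -0.0486, 0.2106]
eef_rot: [2.292, 1.571, 0.752]
contact_force: [-0.4, 0.1, -0.1]
finger_gap: 0.0672
```

>>> drive_tool:
  motion:
    - [[-20,0,0,0,0,0],[-50,0,0,0,0,0],[-80,0,0,0,0,0],[-100,0,0,0,0,0],[-105,0,0,0,0,0]]

```text
time_s: 17.18
tcp_pos: [0.4617, -0.0486, 0.3166]
eef_rot: [1.808, 1.569, 0.268]
contact_force: [0.4, -0.2, -0.4]
finger_gap: 0.0671
```

```bash
cat >> h.py <<'E'
def lids():
    p=shot("top"); g=p["color"].astype(int); w=((g.min(2)>140)&(g.max(2)-g.min(2)<40)).astype(np.uint8)
    n,l,s,ce=cv2.connectedComponentsWithStats(w)
    for i in range(1,n):
        if 70<s[i][4]<320 and 200<ce[i][0]<400 and 205<ce[i][1]<280: print("lid",ce[i].round(1),s[i][2:],at_z(p,ce[i],.054)[0].round(4))
E
python3 - <<'E'
from h import *
lids()
chain((.485,-.13,.15,45),(.5127,-.2187,.11,90),(.5127,-.2187,.042,90))
E
```

```text
lid [326.  228.5] [ 15  14 166] [ 0.5127 -0.2189  0.054 ]
lid [359.6 232.1] [ 14  15 167] [ 0.5055 -0.3129  0.054 ]
lid [220.3 240.1] [ 26  30 248] [0.4716 0.0753 0.054 ]
lid [359.6 258. ] [ 14  15 167] [ 0.4337 -0.3138  0.054 ]
t 17.23 grasp [ 0.4619 -0.0485  0.1534] yaw 1.8 gap 0.0671 F [1.6 0.7 0.9] q [-0.47  0.27  0.57  2.1  -0.19  0.82  0.24]
  -> (0.485, -0.13, 0.15, 45) [ 3.4 20.9 82.1] [-43.2   0.   -0.1]
  -> (0.5127, -0.2187, 0.11, 90) [ 40.  -43.1  82.3] [-45.   0.   0.]
  -> (0.5127, -0.2187, 0.042, 90) [68.  0.  0.] [0. 0. 0.]
```

>>> drive_tool:
  motion:
    - [[1,4,16,-9,0,0],[1,8,32,-18,0,0],[2,13,49,-26,0,0],[3,17,66,-35,0,0],[3,21,82,-43,0,0]]

```text
time_s: 17.85
tcp_pos: [0.4847, -0.1304, 0.3113]
eef_rot: [-2.491, 1.569, 3.007]
contact_force: [-0.2, -0.1, 0.2]
finger_gap: 0.0671
```

>>> drive_tool:
  motion:
    - [[3,-9,17,-9,0,0],[9,-18,34,-18,0,0],[17,-27,51,-27,0,0],[27,-36,68,-36,0,0],[40,-43,82,-45,0,0]]

```text
time_s: 18.48
tcp_pos: [0.5119, -0.2191, 0.271]
eef_rot: [2.632, 1.569, 2.633]
contact_force: [-0.3, 0.2, -1.0]
finger_gap: 0.0671
```

>>> drive_tool:
  motion:
    - [[8,0,0,0,0,0],[25,0,0,0,0,0],[45,0,0,0,0,0],[60,0,0,0,0,0],[67,0,0,0,0,0]]

```text
time_s: 19.1
tcp_pos: [0.5118, -0.2178, 0.2044]
eef_rot: [2.791, 1.569, 2.787]
contact_force: [-0.5, -0.4, -0.7]
finger_gap: 0.0674
```

>>> drive_tool:
  motion:
    - [[0,0,0,0,0,0],[0,0,0,0,0,0],[0,0,0,0,0,0],[0,0,0,0,0,0],[0,0,0,0,0,0]]
  fingers: 255
  grip_force: 40

```text
time_s: 19.73
tcp_pos: [0.5123, -0.2185, 0.2062]
eef_rot: [-0.121, 1.57, -0.125]
contact_force: [-0.6, 0.7, 6.2]
finger_gap: 0.0432
```

>>> drive_tool:
  motion:
    - [[-20,0,0,0,0,0],[-50,0,0,0,0,0],[-80,0,0,0,0,0],[-105,0,0,0,0,0],[-110,0,0,0,0,0]]

```text
time_s: 20.35
tcp_pos: [0.512, -0.2185, 0.3162]
eef_rot: [-0.236, 1.57, -0.241]
contact_force: [-0.4, 0.3, -6.3]
finger_gap: 0.0435
```

>>> drive_tool:
  motion:
    - [[0,0,0,0,0,0],[0,0,0,0,0,0],[0,0,0,0,0,0],[0,0,0,0,0,0],[0,0,0,0,0,0]]

```text
time_s: 20.98
tcp_pos: [0.512, -0.2185, 0.3154]
eef_rot: [2.926, 1.57, 2.922]
contact_force: [0.3, 0.7, -6.1]
finger_gap: 0.0436
```

```bash
python3 - <<'E'
from h import *
lids()
chain((.49,-.1,.155,45),(.459,.0066,.155,1.7),(.459,.0066,.047,1.7))
E
```

```text
t 21.02 grasp [ 0.512  -0.2185  0.1525] yaw 89.7 gap 0.0432 F [-0.5  0.4 -5.9] q [ 0.12  0.39  0.26  1.87 -0.13  0.89  2.  ]
  -> (0.49, -0.1, 0.155, 45) [ -2.5 118.4 -22.6] [44.7 -0.   0. ]
  -> (0.459, 0.0066, 0.155, 1.7) [  0.   53.5 -97.3] [43.3  0.   0. ]
  -> (0.459, 0.0066, 0.047, 1.7) [108.   0.   0.] [0. 0. 0.]
```

```bash
python3 - <<'E'
from h import *
p=shot("top","mt",(100,185,210,275),7)
for t in["knob_grip","jaw","seat","mill"]:
    for r in arm.regions_of(p,t)[:2]:
        ys,xs=np.nonzero(r["mask"]); print(t,round(r["conf"],2),r["box"],xs.mean().round(1),ys.mean().round(1))
E
```

```text
knob_grip 0.78 [115.4, 203.0, 198.6, 259.1] 156.6 230.9
jaw 0.61 [213.9, 229.5, 279.1, 262.2] 243.0 244.3
jaw 0.49 [151.4, 225.5, 160.8, 239.3] 156.5 230.4
seat 0.74 [114.2, 200.6, 196.8, 265.2] 156.7 230.6
mill 0.77 [116.1, 199.2, 194.1, 264.7] 156.4 230.8
```

View pics/mt.png

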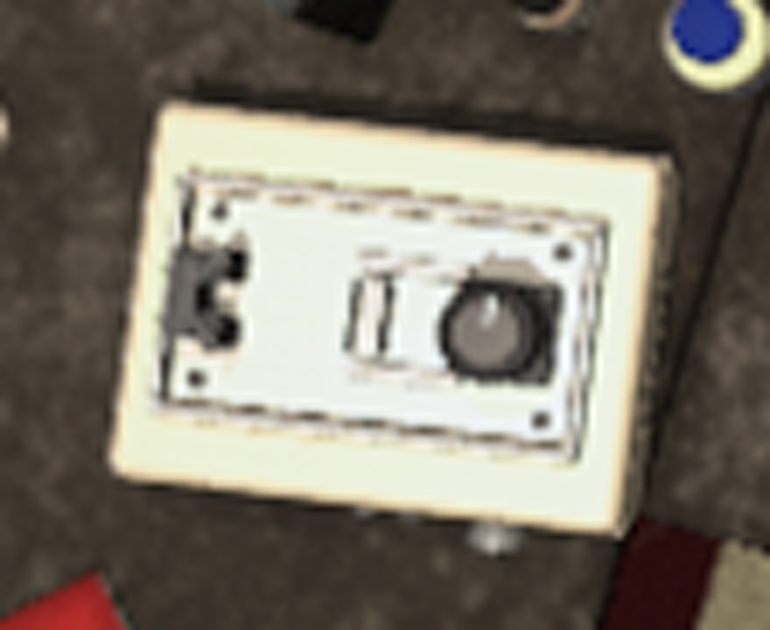

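```bash
python3 - <<'E'
from h import *
p=shot("top"); f=lambda a: np.array(a,float)/7+[100,185]-0.43
def rep(n,uv,z):
    X=at_z(p,f(uv),z)[:,:2]; c=X.mean(0); a=[]
    print(n,X.round(4).tolist(),"c",c.round(4)); return X
X=rep("deck",[[160,100],[670,155],[625,535],[110,475]],.07)
B=rep("bolts",[[220,210],[563,250],[541,419],[197,378]],.072)
for Q in(X,B):
    for i,j in((1,0),(2,3)): d=Q[j]-Q[i]; print("yaw y",np.degrees(np.arctan2(-d[0],d[1])).round(2),np.linalg.norm(d).round(4))
    for i,j in((3,0),(2,1)): d=Q[j]-Q[i]; print("yaw x",np.degrees(np.arctan2(d[1],d[0])).round(2),np.linalg.norm(d).round(4))
rep("rim out",[[186,165],[607,213],[576,462],[150,405]],.086)
k=rep("knob",[[487,333]],.117)[0]
rep("vblock tips",[[237,262],[222,328],[205,297]],.11)
E
```

```text
deck [[0.5776, 0.3496], [0.5619, 0.1467], [0.4123, 0.1582], [0.4296, 0.3614]] c [0.4954 0.254 ]
bolts [[0.5348, 0.323], [0.5231, 0.187], [0.4566, 0.1928], [0.4686, 0.3287]] c [0.4957 0.2579]
yaw y -4.44 0.2036
yaw y -4.87 0.2039
yaw x -4.54 0.1485
yaw x -4.42 0.1501
yaw y -4.92 0.1365
yaw y -5.03 0.1364
yaw x -4.84 0.0664
yaw x -4.95 0.0667
rim out [[0.5516, 0.3333], [0.5378, 0.1681], [0.4409, 0.176], [0.458, 0.3423]] c [0.4971 0.2549]
knob [[0.49, 0.2067]] c [0.49   0.2067]
vblock tips [[0.5141, 0.3048], [0.4888, 0.3092], [0.5004, 0.3163]] c [0.5011 0.3101]
```

```bash
cat >> h.py <<'E'
def overlay(n,M,crop,s,name,col=(0,0,255)):
    """M: (x,y,yaw deg) of mill"""
    p=arm.get_image(n); im=cv2.resize(p["color"][crop[1]:crop[3],crop[0]:crop[2],::-1],None,fx=s,fy=s,interpolation=cv2.INTER_CUBIC)
    th=np.radians(M[2]); Rz=np.array([[np.cos(th),-np.sin(th)],[np.sin(th),np.cos(th)]])
    rect=lambda a,b,z,y=0:[(x*a/2,y+k*b/2,z) for x,k in((1,1),(1,-1),(-1,-1),(-1,1))]
    circ=lambda r,y,z:[(r*np.cos(t),y+r*np.sin(t),z) for t in np.linspace(0,6.28,40)]
    for P in(rect(.15,.204,.07),rect(.15,.204,0),rect(.094,.168,.086),rect(.094,.168,.07),circ(.019,-.052,.117),circ(.019,-.052,.095)):
        X=np.array(P); X=np.c_[X[:,:2]@Rz.T+M[:2],X[:,2]]
        q=((proj(p,X)-[crop[0],crop[1]]+.5)*s-.5).round().astype(np.int32); cv2.polylines(im,[q],True,col,1)
    cv2.imwrite(f"pics/{name}.png",im); return im
E
python3 - <<'E'
from h import *
a=overlay("top",(.4955,.2575,-4.7),(105,190,205,270),5,"x")
b=overlay("side",(.4955,.2575,-4.7),(180,140,245,200),6,"x")
h=min(len(a),len(b)); a=np.vstack([a,np.zeros((max(0,len(b)-len(a)),a.shape[1],3),np.uint8)]);b=np.vstack([b,np.zeros((max(0,len(a)-len(b)),b.shape[1],3),np.uint8)])
o=np.hstack([a,b]); print(o.shape); cv2.imwrite("pics/ov.png",cv2.resize(o,None,fx=800/o.shape[1],fy=800/o.shape[1]))
E
```

```text
(400, 890, 3)
```

View pics/ov.png

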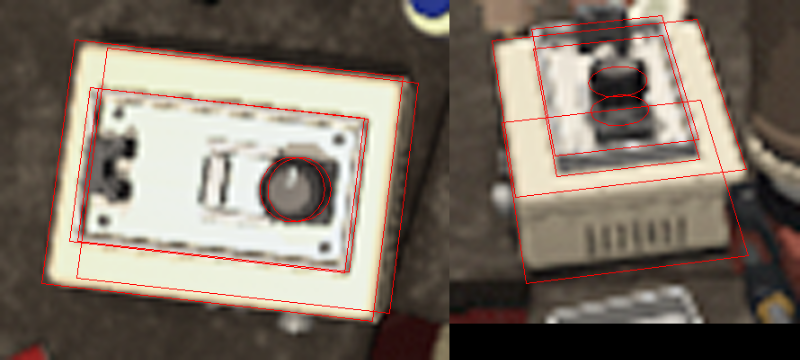

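```bash
python3 - <<'E'
from h import *
chain((.49,-.03,.21,43),(.4955,.17,.21,0),(.4982,.2904,.20,-4.7),(.4982,.2904,.14,-4.7))
E
```

```text
t 21.43 grasp [ 0.5121 -0.2184  0.1527] yaw 89.7 gap 0.0436 F [-0.3  1.3 -6.5] q [ 0.12  0.39  0.25  1.87 -0.13  0.89  2.  ]
  -> (0.49, -0.03, 0.21, 43) [-57.3 188.4 -22.9] [46.7  0.  -0. ]
  -> (0.4955, 0.17, 0.21, 0) [   0.   140.4 -142.5] [43.  0.  0.]
  -> (0.4982, 0.2904, 0.2, -4.7) [  10.     2.7 -120.4] [4.7 0.  0. ]
  -> (0.4982, 0.2904, 0.14, -4.7) [60.  0.  0.] [0. 0. 0.]
```

>>> drive_tool:
  motion:
    - [[-20,25,-5,9,0,0],[-40,65,-10,19,0,0],[-55,105,-15,28,0,0],[-57,148,-19,38,0,0],[-57,188,-23,47,0,0]]

```text
time_s: 22.05
tcp_pos: [0.4897, -0.0289, 0.3732]
eef_rot: [1.212, 1.569, 0.382]
contact_force: [-0.1, -0.2, -6.0]
finger_gap: 0.0437
```

>>> drive_tool:
  motion:
    - [[0,28,-28,9,0,0],[0,56,-57,17,0,0],[0,84,-86,26,0,0],[0,112,-114,35,0,0],[0,140,-142,43,0,0]]

```text
time_s: 22.68
tcp_pos: [0.4963, 0.1702, 0.3728]
eef_rot: [2.142, 1.57, 0.562]
contact_force: [0.7, -0.4, -5.7]
finger_gap: 0.0436
```

>>> drive_tool:
  motion:
    - [[0,1,-35,2,0,0],[3,2,-70,4,0,0],[6,3,-100,5,0,0],[10,3,-118,5,0,0],[10,3,-120,5,0,0]]

```text
time_s: 23.3
tcp_pos: [0.4995, 0.2898, 0.362]
eef_rot: [-0.898, 1.57, -2.558]
contact_force: [-0.3, 0.6, -6.1]
finger_gap: 0.0435
```

```bash
python3 - <<'E'
from h import *
chain((.4982,.2904,.14,-4.7),(.4982,.2904,.119,-4.7))
E
```

```text
t 23.3 grasp [0.4993 0.2897 0.199 ] yaw -5.1 gap 0.0435 F [-0.3  0.6 -6.1] q [-0.86  0.38  0.33  1.78 -0.14  1.01 -0.57]
  -> (0.4982, 0.2904, 0.14, -4.7) [59.  -1.3 -0.5] [-0.4  0.   0.1]
  -> (0.4982, 0.2904, 0.119, -4.7) [21.  0.  0.] [0. 0. 0.]
```

>>> drive_tool:
  motion:
    - [[20,-1,0,0,0,0],[40,-1,0,0,0,0],[50,-1,0,0,0,0],[55,-1,0,0,0,0],[59,-1,0,0,0,0]]

```text
time_s: 23.92
tcp_pos: [0.4993, 0.2887, 0.304]
eef_rot: [2.182, 1.57, 0.519]
contact_force: [0.0, -0.2, -7.2]
finger_gap: 0.043
```

>>> drive_tool:
  motion:
    - [[3,0,0,0,0,0],[6,0,0,0,0,0],[9,0,0,0,0,0],[12,0,0,0,0,0],[12,0,0,0,0,0]]

```text
time_s: 24.55
tcp_pos: [0.4988, 0.289, 0.2914]
eef_rot: [-0.837, 1.57, -2.499]
contact_force: [-0.0, -0.0, -6.2]
finger_gap: 0.0437
```

```bash
python3 - <<'E'
from h import *
chain((.4985,.2939,.127,-4.7))
shot("side","s5",(175,110,255,190),7)
E
```

```text
t 24.55 grasp [0.4988 0.2889 0.1284] yaw -5.3 gap 0.0437 F [-0.  -0.  -6.2] q [-0.84  0.46  0.31  1.85 -0.18  0.86 -0.54]
  -> (0.4985, 0.2939, 0.127, -4.7) [ 1.4 -0.8 -4.9] [-0.6  0.   0. ]
```

View pics/s5.png

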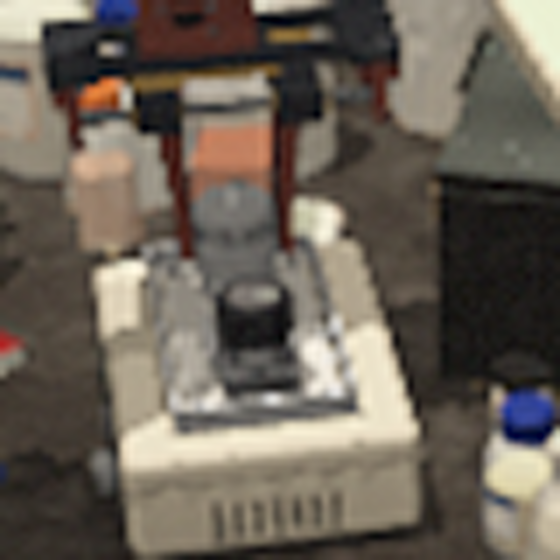

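>>> drive_tool:
  motion:
    - [[2,0,0,-1,0,0],[4,0,0,-1,0,0],[6,0,0,-1,0,0],[7,0,0,-1,0,0],[8,0,0,-1,0,0]]

```text
time_s: 25.22
tcp_pos: [0.4989, 0.289, 0.2836]
eef_rot: [2.787, 1.571, 1.142]
contact_force: [0.2, -1.1, -5.6]
finger_gap: 0.0435
```

>>> drive_tool:
  motion:
    - [[1,0,0,0,0,0],[1,0,0,0,0,0],[2,0,0,0,0,0],[2,0,0,0,0,0],[2,0,0,0,0,0]]

```text
time_s: 25.85
tcp_pos: [0.499, 0.289, 0.2823]
eef_rot: [2.72, 1.57, 1.075]
contact_force: [-3.6, -1.8, 5.6]
finger_gap: 0.0437
```

>>> drive_tool:
  motion:
    - [[0,0,0,0,0,0],[0,0,0,0,0,0],[0,0,0,0,0,0],[0,0,0,0,0,0],[-5,0,0,0,0,0]]
  fingers: 60

```text
time_s: 26.48
tcp_pos: [0.4988, 0.289, 0.2865]
eef_rot: [-0.797, 1.57, -2.442]
contact_force: [0.4, -0.1, -0.1]
finger_gap: 0.0676
```

>>> drive_tool:
  motion:
    - [[-20,0,0,0,0,0],[-45,0,0,0,0,0],[-65,0,0,0,0,0],[-75,0,0,0,0,0],[-75,0,0,0,0,0]]

```text
time_s: 27.1
tcp_pos: [0.499, 0.289, 0.3622]
eef_rot: [2.379, 1.57, 0.734]
contact_force: [0.2, -0.1, -1.0]
finger_gap: 0.067
```

```bash
python3 - <<'E'
from h import *
chain((.4912,.2052,.19,-4.7),(.4912,.2052,.19,45),(.4912,.2052,.19,85),(.4912,.2052,.108,85))
a=shot("top","mt2",(100,185,210,275),7)
E
```

```text
t 27.1 grasp [0.4992 0.2892 0.1992] yaw -4.3 gap 0.067 F [ 0.2 -0.1 -1. ] q [-0.86  0.38  0.32  1.78 -0.14  1.   -0.55]
  -> (0.4912, 0.2052, 0.19, -4.7) [ 9.1 -1.6 84.2] [ 0.4 -0.1 -0. ]
  -> (0.4912, 0.2052, 0.19, 45) [0. 0. 0.] [-49.7   0.    0. ]
  -> (0.4912, 0.2052, 0.19, 85) [0. 0. 0.] [-40.   0.   0.]
  -> (0.4912, 0.2052, 0.108, 85) [82.  0.  0.] [0. 0. 0.]
```

View pics/mt2.png

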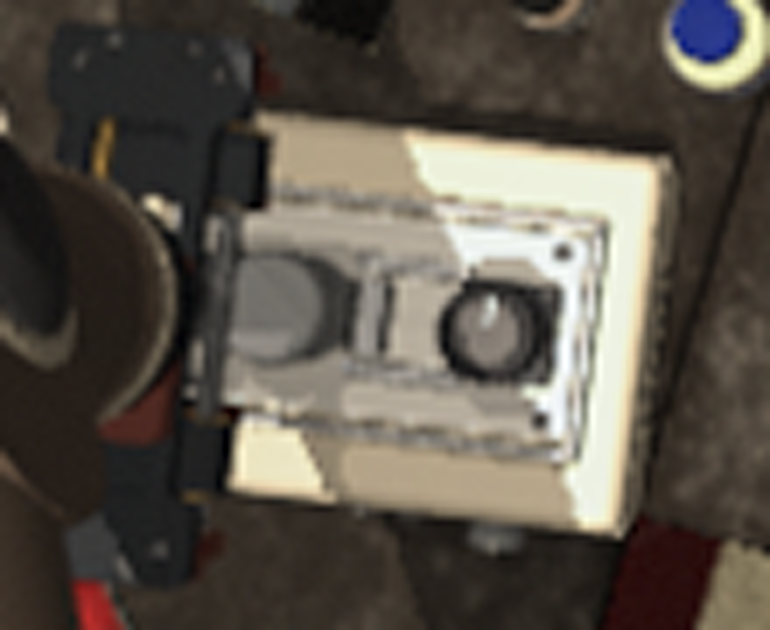

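>>> drive_tool:
  motion:
    - [[2,0,20,0,0,0],[5,-1,45,0,0,0],[8,-2,65,0,0,0],[9,-2,80,0,0,0],[9,-2,84,0,0,0]]
  fingers: 110

```text
time_s: 27.78
tcp_pos: [0.4907, 0.204, 0.3528]
eef_rot: [2.63, 1.571, 0.983]
contact_force: [0.4, -0.1, 0.5]
finger_gap: 0.0503
```

>>> drive_tool:
  motion:
    - [[0,0,0,-10,0,0],[0,0,0,-20,0,0],[0,0,0,-30,0,0],[0,0,0,-40,0,0],[0,0,0,-50,0,0]]

```text
time_s: 28.4
tcp_pos: [0.4907, 0.206, 0.3528]
eef_rot: [1.868, 1.57, 1.102]
contact_force: [-0.3, 0.0, -0.0]
finger_gap: 0.0501
```

>>> drive_tool:
  motion:
    - [[0,0,0,-9,0,0],[0,0,0,-18,0,0],[0,0,0,-27,0,0],[0,0,0,-36,0,0],[0,0,0,-40,0,0]]

```text
time_s: 29.02
tcp_pos: [0.4908, 0.206, 0.3528]
eef_rot: [1.192, 1.57, 1.122]
contact_force: [-0.1, 0.5, -0.5]
finger_gap: 0.0497
```

```bash
python3 - <<'E'
from h import *
chain((.4908,.2054,.13,85),(.4908,.2054,.110,85))
E
```

```text
t 29.02 grasp [0.4908 0.2061 0.1898] yaw 86.0 gap 0.0497 F [-0.1  0.5 -0.5] q [-0.53  0.31  0.05  1.89 -0.02  0.95  1.03]
  -> (0.4908, 0.2054, 0.13, 85) [59.8 -0.6  0.1] [ 1.  0. -0.]
  -> (0.4908, 0.2054, 0.11, 85) [20.  0.  0.] [0. 0. 0.]
```

>>> drive_tool:
  motion:
    - [[20,-1,0,1,0,0],[40,-1,0,1,0,0],[55,-1,0,1,0,0],[60,-1,0,1,0,0],[60,-1,0,1,0,0]]

```text
time_s: 29.65
tcp_pos: [0.4907, 0.2046, 0.2926]
eef_rot: [-2.949, 1.571, -3.041]
contact_force: [0.5, -0.6, -0.2]
finger_gap: 0.0499
```

>>> drive_tool:
  motion:
    - [[5,0,0,0,0,0],[10,0,0,0,0,0],[15,0,0,0,0,0],[20,0,0,0,0,0],[20,0,0,0,0,0]]

```text
time_s: 30.28
tcp_pos: [0.4905, 0.2043, 0.2722]
eef_rot: [-2.596, 1.57, -2.688]
contact_force: [-0.2, 0.0, -0.4]
finger_gap: 0.0499
```

>>> drive_tool:
  motion:
    - [[0,0,0,0,0,0],[0,0,0,0,0,0],[0,0,0,0,0,0],[0,0,0,0,0,0],[0,0,0,0,0,0]]
  fingers: 255
  grip_force: 25

```text
time_s: 30.9
tcp_pos: [0.4907, 0.2051, 0.2728]
eef_rot: [1.109, 1.569, 1.018]
contact_force: [0.5, 4.8, -3.5]
finger_gap: 0.0379
```

```bash
python3 - <<'E'
from h import *
chain((.4908,.2054,.110,85)); s=arm.sense(); print(s["ft_torque"])
E
```

```text
t 30.9 grasp [0.4908 0.2053 0.1098] yaw 84.8 gap 0.0379 F [ 0.5  4.8 -3.5] q [-0.52  0.41  0.04  1.96 -0.03  0.77  1.02]
  -> (0.4908, 0.2054, 0.11, 85) [-0.2  0.3  0.1] [-0.2  0.  -0.1]
[ 1.04946047 -0.20287799 -0.06952871]
```

>>> drive_tool:
  motion:
    - [[0,0,0,9,0,0],[0,0,0,18,0,0],[0,0,0,27,0,0],[0,0,0,36,0,0],[0,0,0,45,0,0]]

```text
time_s: 31.52
tcp_pos: [0.4872, 0.2099, 0.2734]
eef_rot: [-3.048, 1.562, 2.362]
contact_force: [-18.7, 22.1, 11.7]
finger_gap: 0.0489
```

>>> drive_tool:
  motion:
    - [[0,0,0,9,0,0],[0,0,0,18,0,0],[0,0,0,27,0,0],[0,0,0,36,0,0],[0,0,0,45,0,0]]

```text
time_s: 32.15
tcp_pos: [0.4916, 0.2061, 0.2759]
eef_rot: [2.566, 1.565, 0.9]
contact_force: [-4.4, 3.7, 23.1]
finger_gap: 0.0374
```

```bash
python3 - <<'E'
from h import *
chain((.4908,.2054,.110,-5)); s=arm.sense(); print(s["ft_torque"])
shot("top","mt3",(100,185,210,275),7)
E
```

```text
t 32.15 grasp [0.4922 0.2069 0.1129] yaw -5.4 gap 0.0374 F [-4.4  3.7 23.1] q [-0.82  0.43  0.43  1.98 -0.25  0.78 -0.34]
  -> (0.4908, 0.2054, 0.11, -5) [ 2.9 -0.7  0.8] [-0.4 -0.3 -0.2]
[0.87273502 0.97959894 0.40047547]
```

View pics/mt3.png

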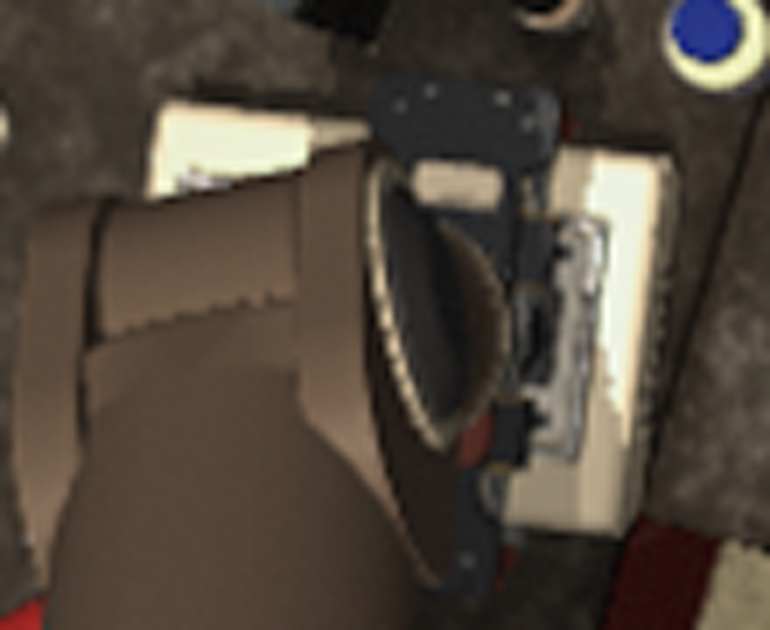

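>>> drive_tool:
  motion:
    - [[0,0,0,0,0,0],[0,0,0,0,0,0],[0,0,0,0,0,0],[-20,0,0,0,0,0],[-50,0,0,0,0,0]]
  fingers: 110

```text
time_s: 32.83
tcp_pos: [0.4899, 0.2038, 0.3219]
eef_rot: [-0.853, 1.567, -2.516]
contact_force: [0.1, -0.3, 0.9]
finger_gap: 0.0498
```

>>> drive_tool:
  motion:
    - [[-20,0,-20,0,0,0],[-35,0,-40,0,0,0],[-40,0,-60,0,0,0],[-40,0,-80,0,0,0],[-40,0,-84,0,0,0]]

```text
time_s: 33.45
tcp_pos: [0.4979, 0.2897, 0.3615]
eef_rot: [-0.87, 1.569, -2.531]
contact_force: [-1.1, -0.1, -0.4]
finger_gap: 0.0501
```

```bash
python3 - <<'E'
from h import *
chain((.4912,.2052,.19,-4.7),(.4912,.2052,.19,45),(.4912,.2052,.19,85),(.4912,.2052,.116,85))
shot("top","mt4",(100,185,210,275),7)
a=cv2.imread("pics/mt2.png")[215:460,200:620];b=cv2.imread("pics/mt4.png")[215:460,200:620]
cv2.imwrite("pics/mt24.png",np.vstack([a,b]))
E
```

```text
t 33.45 grasp [0.4976 0.2895 0.1985] yaw -5.1 gap 0.0501 F [-1.1 -0.1 -0.4] q [-0.95  0.39  0.45  1.79 -0.2   1.01 -0.52]
  -> (0.4912, 0.2052, 0.19, -4.7) [ 8.6  0.9 84.7] [-0.4  0.1  0.1]
  -> (0.4912, 0.2052, 0.19, 45) [0. 0. 0.] [-49.7   0.    0. ]
  -> (0.4912, 0.2052, 0.19, 85) [0. 0. 0.] [-40.   0.   0.]
  -> (0.4912, 0.2052, 0.116, 85) [74.  0.  0.] [-0.  0.  0.]
```

View pics/mt24.png

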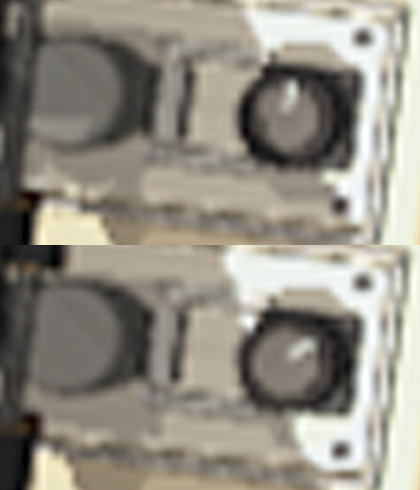

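>>> drive_tool:
  motion:
    - [[2,0,20,-5,0,0],[5,0,45,-12,0,0],[8,0,65,-22,0,0],[9,0,80,-32,0,0],[9,0,85,-42,0,0]]

```text
time_s: 34.12
tcp_pos: [0.4904, 0.2012, 0.3531]
eef_rot: [-1.353, 1.569, -2.28]
contact_force: [-0.1, 0.2, -0.5]
finger_gap: 0.0498
```

>>> drive_tool:
  motion:
    - [[0,0,0,-10,0,0],[0,0,0,-20,0,0],[0,0,0,-30,0,0],[0,0,0,-40,0,0],[0,0,0,-48,0,0]]

```text
time_s: 34.75
tcp_pos: [0.4904, 0.2023, 0.3531]
eef_rot: [-2.282, 1.569, -2.37]
contact_force: [-0.5, 0.9, -0.3]
finger_gap: 0.0498
```

```bash
python3 - <<'E'
from h import *
chain((.4908,.2054,.14,85),(.4908,.2054,.117,85))
E
```

```text
t 34.75 grasp [0.4903 0.2022 0.1901] yaw 85.0 gap 0.0498 F [-0.5  0.9 -0.3] q [-0.61  0.3   0.16  1.89 -0.06  0.95  1.06]
  -> (0.4908, 0.2054, 0.14, 85) [50.1  3.1  0.1] [-0.  -0.1  0.1]
  -> (0.4908, 0.2054, 0.117, 85) [23.  0.  0.] [0. 0. 0.]
```

>>> drive_tool:
  motion:
    - [[15,3,0,0,0,0],[30,4,0,0,0,0],[45,4,0,0,0,0],[60,4,0,0,0,0],[70,4,0,0,0,0]]

```text
time_s: 35.38
tcp_pos: [0.4907, 0.2073, 0.2823]
eef_rot: [-2.487, 1.57, -2.58]
contact_force: [0.7, 0.6, 0.6]
finger_gap: 0.05
```

>>> drive_tool:
  motion:
    - [[3,0,0,0,0,0],[3,0,0,0,0,0],[3,0,0,0,0,0],[3,0,0,0,0,0],[3,0,0,0,0,0]]
  fingers: 255
  grip_force: 25

```text
time_s: 36.0
tcp_pos: [0.4907, 0.206, 0.28]
eef_rot: [-2.037, 1.568, -2.13]
contact_force: [0.1, -5.6, -8.8]
finger_gap: 0.0372
```

>>> drive_tool:
  motion:
    - [[0,0,0,4,0,0],[0,0,0,8,0,0],[0,0,0,12,0,0],[0,0,0,16,0,0],[0,0,0,20,0,0]]

```text
time_s: 36.62
tcp_pos: [0.4907, 0.2064, 0.28]
eef_rot: [-1.64, 1.569, -2.083]
contact_force: [1.8, -3.8, -10.2]
finger_gap: 0.0376
```

```bash
python3 - <<'E'
from h import *
chain((.4908,.2058,.117,65)); s=arm.sense(); print(s["ft_torque"])
E
```

```text
t 36.62 grasp [0.4906 0.2061 0.117 ] yaw 64.6 gap 0.0376 F [  1.8  -3.8 -10.2] q [-0.67  0.41  0.23  1.96 -0.13  0.79  0.76]
  -> (0.4908, 0.2058, 0.117, 65) [-0.  -0.5  0.3] [-0.4 -0.   0.1]
[-0.78831941 -0.42170656  0.02431642]
```

>>> drive_tool:
  motion:
    - [[0,0,0,7,0,0],[0,0,0,14,0,0],[0,0,0,21,0,0],[0,0,0,28,0,0],[0,0,0,35,0,0]]

```text
time_s: 37.25
tcp_pos: [0.491, 0.2068, 0.28]
eef_rot: [-0.176, 1.57, -1.232]
contact_force: [4.2, -3.0, -13.9]
finger_gap: 0.0376
```

```bash
python3 - <<'E'
from h import *
chain((.4908,.2058,.117,30)); s=arm.sense(); print(s["ft_torque"])
E
```

```text
t 37.25 grasp [0.4911 0.2066 0.117 ] yaw 29.5 gap 0.0376 F [  4.2  -3.  -13.9] q [-0.79  0.42  0.38  1.97 -0.21  0.79  0.23]
  -> (0.4908, 0.2058, 0.117, 30) [ 0.  -0.7  0.8] [-0.5  0.1  0. ]
[-0.551266   -0.94611554  0.10784298]
```

>>> drive_tool:
  motion:
    - [[0,0,0,7,0,0],[0,0,0,14,0,0],[0,0,0,21,0,0],[0,0,0,28,0,0],[0,0,0,35,0,0]]

```text
time_s: 37.88
tcp_pos: [0.4914, 0.2069, 0.2801]
eef_rot: [1.17, 1.568, -0.497]
contact_force: [6.4, -2.9, -16.9]
finger_gap: 0.0376
```

```bash
python3 - <<'E'
from h import *
chain((.4908,.2058,.117,-5)); s=arm.sense(); print(s["ft_torque"])
E
```

```text
t 37.88 grasp [0.4918 0.2067 0.1171] yaw -5.5 gap 0.0376 F [  6.4  -2.9 -16.9] q [-0.9   0.44  0.53  1.98 -0.3   0.8  -0.29]
  -> (0.4908, 0.2058, 0.117, -5) [ 0.1 -0.5  1.1] [-0.5  0.1 -0.1]
[-0.66440338 -1.59570143  0.1335617 ]
```

>>> drive_tool:
  motion:
    - [[0,0,0,7,0,0],[0,0,0,14,0,0],[0,0,0,21,0,0],[0,0,0,28,0,0],[0,0,0,28,0,0]]

```text
time_s: 38.5
tcp_pos: [0.4918, 0.2067, 0.2801]
eef_rot: [1.629, 1.567, -0.525]
contact_force: [7.4, -3.6, -17.2]
finger_gap: 0.0378
```

```bash
python3 - <<'E'
from h import *
chain((.4908,.2058,.117,-33)); s=arm.sense(); print(s["ft_torque"])
E
```

```text
t 38.5 grasp [0.4923 0.2064 0.1171] yaw -33.4 gap 0.0378 F [  7.4  -3.6 -17.2] q [-0.99  0.47  0.66  1.98 -0.38  0.82 -0.7 ]
  -> (0.4908, 0.2058, 0.117, -33) [ 0.1 -0.3  1.3] [-0.4 -0.  -0.2]
[-0.90974892 -1.82962946  0.06641873]
```

>>> drive_tool:
  motion:
    - [[0,0,0,6,0,0],[0,0,0,12,0,0],[0,0,0,18,0,0],[0,0,0,24,0,0],[0,0,0,24,0,0]]

```text
time_s: 39.12
tcp_pos: [0.492, 0.2065, 0.2801]
eef_rot: [2.004, 1.566, -0.568]
contact_force: [9.5, -4.4, -17.7]
finger_gap: 0.0381
```

>>> drive_tool:
  motion:
    - [[0,0,0,0,0,0],[0,0,0,0,0,0],[0,0,0,0,0,0],[-20,0,0,0,0,0],[-50,0,0,0,0,0]]
  fingers: 110

```text
time_s: 39.75
tcp_pos: [0.4905, 0.2076, 0.3309]
eef_rot: [-0.221, 1.569, -2.791]
contact_force: [0.7, 0.7, 0.7]
finger_gap: 0.0496
```

```bash
python3 - <<'E'
from h import *
chain((.515,.30,.21,-5))
E
```

```text
t 39.75 grasp [0.4903 0.2075 0.1679] yaw -57.2 gap 0.0496 F [0.7 0.7 0.7] q [-1.13  0.43  0.83  1.94 -0.39  0.94 -1.1 ]
  -> (0.515, 0.3, 0.21, -5) [-42.2 -64.5 -70.5] [-52.2   0.1   0. ]
```

```bash
python3 - <<'E'
from h import *
chain((.45,.0,.2,-90),(.45,-.2,.2,-90),(.5055,-.3129,.12,-90))
E
```

```text
t 39.75 grasp [0.4903 0.2075 0.1679] yaw -57.2 gap 0.0496 F [0.7 0.7 0.7] q [-1.13  0.43  0.83  1.94 -0.39  0.94 -1.1 ]
  -> (0.45, 0.0, 0.2, -90) [-32.  152.6 146.4] [32.8  0.1 -0. ]
  -> (0.45, -0.2, 0.2, -90) [  0. 200.   0.] [0. 0. 0.]
  -> (0.5055, -0.3129, 0.12, -90) [ 80.  112.9 -55.5] [0. 0. 0.]
```

>>> drive_tool:
  motion:
    - [[-15,10,10,6,0,0],[-32,42,40,12,0,0],[-32,80,76,20,0,0],[-32,118,113,27,0,0],[-32,153,146,33,0,0]]
  fingers: 60

```text
time_s: 40.38
tcp_pos: [0.4502, -0.0018, 0.363]
eef_rot: [-2.001, 1.569, 1.133]
contact_force: [0.9, 0.3, -0.1]
finger_gap: 0.067
```

```bash
python3 - <<'E'
from h import *
shot("top","mt5",(100,185,210,275),7)
chain((.45,-.2,.2,-90),(.5055,-.3129,.12,-90))
E
```

```text
t 40.42 grasp [ 0.4489 -0.0074  0.2001] yaw -91.1 gap 0.0673 F [-2.5 -5.  -0.4] q [-1.04  0.26  1.13  2.1  -0.29  0.95 -1.34]
  -> (0.45, -0.2, 0.2, -90) [ 1.000e-01  1.925e+02 -4.900e+00] [-1.1 -0.   0. ]
  -> (0.5055, -0.3129, 0.12, -90) [ 80.  112.9 -55.5] [0. 0. 0.]
```

View pics/mt5.png

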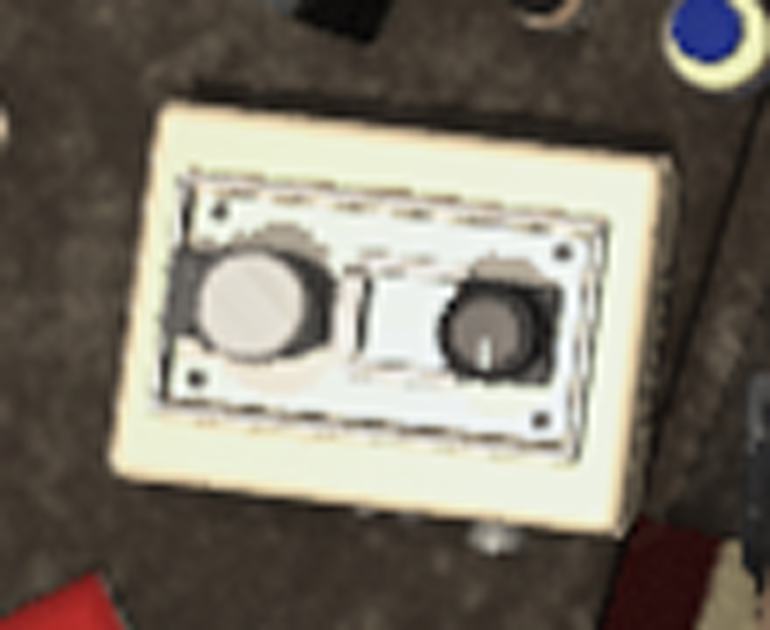

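```bash
python3 - <<'E'
from h import *
p=arm.get_image("top"); f=lambda a: np.array(a,float)/7+[100,185]-.43
print(at_z(p,f([[250,305]]),.13), at_z(p,f([[195,305],[306,305],[250,249],[250,360]]),.13).round(4))
lids()
E
```

```text
[[0.49796955 0.2935517  0.13      ]] [[0.4974 0.3142 0.13  ]
 [0.4986 0.2725 0.13  ]
 [0.5189 0.2946 0.13  ]
 [0.4774 0.2925 0.13  ]]
lid [348.6 228.5] [ 14  14 164] [ 0.5144 -0.282   0.054 ]
lid [264. 234.] [ 38  13 160] [ 0.4921 -0.046   0.054 ]
lid [359.6 258. ] [ 14  15 166] [ 0.4336 -0.3138  0.054 ]
```

```bash
python3 - <<'E'
from h import *
chain((.45,-.05,.2,-45),(.45,-.1,.2,0),(.46,-.2,.2,45),(.5144,-.282,.12,90),(.5144,-.282,.043,90))
E
```

```text
t 40.52 grasp [ 0.4505 -0.0019  0.2   ] yaw -90.5 gap 0.0669 F [0.9 0.1 0.2] q [-1.04  0.26  1.13  2.1  -0.29  0.95 -1.34]
  -> (0.45, -0.05, 0.2, -45) [-0.  47.8 -0.1] [-45.5  -0.1   0.1]
  -> (0.45, -0.1, 0.2, 0) [ 0.  35.4 35.4] [-45.   0.   0.]
  -> (0.46, -0.2, 0.2, 45) [  0.  10. 100.] [-45.   0.   0.]
  -> (0.5144, -0.282, 0.12, 90) [ 80.  -19.5  96.4] [-45.   0.   0.]
  -> (0.5144, -0.282, 0.043, 90) [77.  0.  0.] [0. 0. 0.]
```

>>> drive_tool:
  motion:
    - [[0,10,0,-9,0,0],[0,20,0,-18,0,0],[0,30,0,-27,0,0],[0,40,0,-36,0,0],[0,48,0,-45,0,0]]

```text
time_s: 41.15
tcp_pos: [0.4511, -0.0472, 0.3628]
eef_rot: [-2.975, 1.57, 0.956]
contact_force: [-0.4, 1.1, -0.5]
finger_gap: 0.0675
```

>>> drive_tool:
  motion:
    - [[0,7,7,-9,0,0],[0,14,14,-18,0,0],[0,21,21,-27,0,0],[0,28,28,-36,0,0],[0,35,35,-45,0,0]]

```text
time_s: 41.78
tcp_pos: [0.451, -0.0966, 0.3627]
eef_rot: [2.594, 1.57, 1.027]
contact_force: [0.0, 0.5, -0.2]
finger_gap: 0.0672
```

>>> drive_tool:
  motion:
    - [[0,2,20,-9,0,0],[0,4,40,-18,0,0],[0,6,60,-27,0,0],[0,8,80,-36,0,0],[0,10,100,-45,0,0]]

```text
time_s: 42.4
tcp_pos: [0.461, -0.197, 0.3626]
eef_rot: [1.839, 1.57, 1.057]
contact_force: [0.1, 0.8, -0.1]
finger_gap: 0.0672
```

>>> drive_tool:
  motion:
    - [[10,-4,20,-9,0,0],[25,-8,40,-18,0,0],[45,-12,60,-27,0,0],[65,-16,80,-36,0,0],[80,-20,96,-45,0,0]]

```text
time_s: 43.02
tcp_pos: [0.5148, -0.2791, 0.2814]
eef_rot: [1.75, 1.569, 1.753]
contact_force: [-0.2, 0.5, -0.5]
finger_gap: 0.067
```

```bash
python3 - <<'E'
from h import *
chain((.5144,-.282,.043,90))
E
```

```text
t 43.02 grasp [ 0.5148 -0.2789  0.1184] yaw 90.2 gap 0.067 F [-0.2  0.5 -0.5] q [ 0.11  0.5   0.42  1.84 -0.26  0.86  2.23]
  -> (0.5144, -0.282, 0.043, 90) [75.4 -3.  -0.4] [ 0.2 -0.  -0.1]
```

>>> drive_tool:
  motion:
    - [[18,-2,0,0,0,0],[36,-3,0,0,0,0],[54,-3,0,0,0,0],[70,-3,0,0,0,0],[75,-3,0,0,0,0]]

```text
time_s: 43.65
tcp_pos: [0.513, -0.2825, 0.2064]
eef_rot: [2.703, 1.569, 2.698]
contact_force: [-0.0, 0.5, 1.0]
finger_gap: 0.0671
```

>>> drive_tool:
  motion:
    - [[0,0,0,0,0,0],[0,0,0,0,0,0],[0,0,0,0,0,0],[0,0,0,0,0,0],[0,0,0,0,0,0]]
  fingers: 255
  grip_force: 40

```text
time_s: 44.28
tcp_pos: [0.5135, -0.2831, 0.2083]
eef_rot: [-0.035, 1.57, -0.04]
contact_force: [-0.8, 1.7, 6.1]
finger_gap: 0.0438
```

>>> drive_tool:
  motion:
    - [[-20,0,0,0,0,0],[-50,0,0,0,0,0],[-80,0,0,0,0,0],[-110,0,0,0,0,0],[-115,0,0,0,0,0]]

```text
time_s: 44.9
tcp_pos: [0.5135, -0.2834, 0.324]
eef_rot: [-0.373, 1.568, -0.377]
contact_force: [0.7, 0.4, -2.7]
finger_gap: 0.0433
```

```bash
python3 - <<'E'
from h import *
chain((.48,-.12,.16,45),(.459,.0066,.155,1.7),(.459,.0066,.047,1.7))
E
```

```text
t 44.9 grasp [ 0.5139 -0.2836  0.161 ] yaw 89.7 gap 0.0433 F [ 0.7  0.4 -2.7] q [ 0.09  0.45  0.45  1.81 -0.24  0.94  2.2 ]
  -> (0.48, -0.12, 0.16, 45) [  0.8 163.3 -34.3] [44.7  0.2 -0. ]
  -> (0.459, 0.0066, 0.155, 1.7) [   5.    74.7 -104.4] [43.3  0.   0. ]
  -> (0.459, 0.0066, 0.047, 1.7) [108.   0.   0.] [0. 0. 0.]
```

>>> drive_tool:
  motion:
    - [[0,25,-5,9,0,0],[0,60,-12,18,0,0],[0,95,-20,27,0,0],[1,130,-28,36,0,0],[1,163,-34,45,0,0]]

```text
time_s: 45.52
tcp_pos: [0.4791, -0.1186, 0.3202]
eef_rot: [-2.345, 1.569, -3.14]
contact_force: [0.3, 0.1, -2.8]
finger_gap: 0.0435
```

>>> drive_tool:
  motion:
    - [[1,15,-22,9,0,0],[2,30,-44,18,0,0],[3,45,-66,26,0,0],[4,60,-88,35,0,0],[5,75,-104,43,0,0]]

```text
time_s: 46.15
tcp_pos: [0.4592, 0.0078, 0.3155]
eef_rot: [-1.28, 1.569, -2.825]
contact_force: [0.2, -0.2, -2.3]
finger_gap: 0.0434
```

```bash
python3 - <<'E'
from h import *
chain((.459,.0072,.048,1.7))
E
```

```text
t 46.15 grasp [0.4589 0.0077 0.1525] yaw 1.5 gap 0.0434 F [ 0.2 -0.2 -2.3] q [-0.78  0.3   0.79  2.12 -0.28  0.83  0.21]
  -> (0.459, 0.0072, 0.048, 1.7) [104.5  -0.    0.6] [-0.2  0.   0.1]
```

>>> drive_tool:
  motion:
    - [[25,0,0,0,0,0],[50,0,0,0,0,0],[75,0,0,0,0,0],[97,0,0,0,0,0],[104,0,0,0,0,0]]

```text
time_s: 46.78
tcp_pos: [0.459, 0.0066, 0.2109]
eef_rot: [-1.313, 1.567, -2.853]
contact_force: [-17.1, 1.0, 50.1]
finger_gap: 0.0433
```

>>> drive_tool:
  motion:
    - [[0,0,0,0,0,0],[0,0,0,0,0,0],[0,0,0,0,0,0],[0,0,0,0,0,0],[0,0,0,0,0,0]]
  fingers: 60

```text
time_s: 47.4
tcp_pos: [0.4602, 0.0068, 0.2128]
eef_rot: [1.99, 1.57, 0.45]
contact_force: [0.5, -0.4, -0.7]
finger_gap: 0.0673
```

>>> drive_tool:
  motion:
    - [[-20,0,0,0,0,0],[-50,0,0,0,0,0],[-80,0,0,0,0,0],[-100,0,0,0,0,0],[-110,0,0,0,0,0]]

```text
time_s: 48.02
tcp_pos: [0.4602, 0.0068, 0.3236]
eef_rot: [2.058, 1.569, 0.517]
contact_force: [0.2, 0.9, 0.2]
finger_gap: 0.0673
```

```bash
python3 - <<'E'
from h import *
lids()
chain((.45,-.15,.16,45),(.4336,-.3138,.12,90),(.4336,-.3138,.043,90))
E
```

```text
lid [270.6 239.8] [ 20  31 295] [ 0.4765 -0.0648  0.054 ]
lid [359.6 258. ] [ 14  15 166] [ 0.4336 -0.3138  0.054 ]
t 48.08 grasp [0.4607 0.0068 0.1611] yaw 1.7 gap 0.0674 F [ 0.  -0.2  0.9] q [-0.79  0.28  0.81  2.11 -0.27  0.85  0.21]
  -> (0.45, -0.15, 0.16, 45) [  0.9 -15.2 156.3] [-43.3  -0.   -0.1]
  -> (0.4336, -0.3138, 0.12, 90) [  40.  -127.4  104.2] [-45.   0.   0.]
  -> (0.4336, -0.3138, 0.043, 90) [77.  0.  0.] [0. 0. 0.]
```

>>> drive_tool:
  motion:
    - [[0,-3,30,-9,0,0],[0,-6,62,-18,0,0],[1,-9,94,-26,0,0],[1,-12,126,-35,0,0],[1,-15,156,-43,0,0]]

```text
time_s: 48.7
tcp_pos: [0.4495, -0.1506, 0.3209]
eef_rot: [-2.537, 1.57, 2.961]
contact_force: [0.3, -0.0, 0.5]
finger_gap: 0.0671
```

>>> drive_tool:
  motion:
    - [[5,-26,21,-9,0,0],[12,-52,42,-18,0,0],[20,-78,63,-27,0,0],[30,-104,84,-36,0,0],[40,-127,104,-45,0,0]]

```text
time_s: 49.32
tcp_pos: [0.4324, -0.3139, 0.2803]
eef_rot: [2.477, 1.569, 2.477]
contact_force: [-1.0, -0.1, -0.0]
finger_gap: 0.067
```

```bash
python3 - <<'E'
from h import *
lids()
chain((.4336,-.3138,.045,90))
E
```

```text
t 49.38 grasp [ 0.4307 -0.3179  0.1167] yaw 90.3 gap 0.0673 F [ 0.1 -3.8  0.4] q [ 0.18  0.43  0.47  1.97 -0.26  0.8   2.37]
  -> (0.4336, -0.3138, 0.045, 90) [71.7  3.9  2.7] [ 0.3 -0.1  0.1]
```

>>> drive_tool:
  motion:
    - [[18,0,1,0,0,0],[36,0,1,0,0,0],[54,0,1,0,0,0],[68,0,1,0,0,0],[73,0,1,0,0,0]]

```text
time_s: 50.0
tcp_pos: [0.4338, -0.3124, 0.2074]
eef_rot: [2.684, 1.569, 2.68]
contact_force: [0.4, 0.8, 0.0]
finger_gap: 0.0673
```

>>> drive_tool:
  motion:
    - [[0,0,0,0,0,0],[0,0,0,0,0,0],[0,0,0,0,0,0],[0,0,0,0,0,0],[0,0,0,0,0,0]]
  fingers: 255
  grip_force: 40

```text
time_s: 50.62
tcp_pos: [0.434, -0.3131, 0.2092]
eef_rot: [-0.342, 1.57, -0.347]
contact_force: [-0.5, 0.4, 5.3]
finger_gap: 0.0432
```

>>> drive_tool:
  motion:
    - [[-20,0,0,0,0,0],[-50,0,0,0,0,0],[-80,0,0,0,0,0],[-110,0,0,0,0,0],[-115,0,0,0,0,0]]

```text
time_s: 51.25
tcp_pos: [0.434, -0.3131, 0.3249]
eef_rot: [-0.354, 1.568, -0.359]
contact_force: [-0.4, -0.4, -2.5]
finger_gap: 0.0437
```

```bash
python3 - <<'E'
from h import *
chain((.44,-.12,.16,45),(.4574,.0616,.158,1.7),(.4574,.0616,.05,1.7))
E
```

```text
t 51.25 grasp [ 0.4344 -0.3132  0.1619] yaw 89.7 gap 0.0437 F [-0.4 -0.4 -2.5] q [ 0.14  0.37  0.5   1.93 -0.23  0.89  2.32]
  -> (0.44, -0.12, 0.16, 45) [  1.7 193.1   5.1] [44.7  0.2 -0. ]
  -> (0.4574, 0.0616, 0.158, 1.7) [   2.   140.7 -116.1] [43.3  0.   0. ]
  -> (0.4574, 0.0616, 0.05, 1.7) [108.   0.   0.] [0. 0. 0.]
```

>>> drive_tool:
  motion:
    - [[0,30,1,9,0,0],[0,70,2,18,0,0],[0,110,3,27,0,0],[1,153,4,36,0,0],[2,193,5,45,0,0]]

```text
time_s: 51.88
tcp_pos: [0.4391, -0.1182, 0.3204]
eef_rot: [-2.414, 1.569, 3.075]
contact_force: [0.1, -0.8, -3.3]
finger_gap: 0.0436
```

>>> drive_tool:
  motion:
    - [[0,30,-24,9,0,0],[1,60,-49,18,0,0],[1,90,-74,26,0,0],[2,120,-99,35,0,0],[2,141,-116,43,0,0]]

```text
time_s: 52.5
tcp_pos: [0.4576, 0.0637, 0.3184]
eef_rot: [-1.248, 1.569, -2.792]
contact_force: [-0.0, -0.9, -2.6]
finger_gap: 0.0431
```

```bash
python3 - <<'E'
from h import *
chain((.4574,.0622,.0515,1.7))
E
```

```text
t 52.5 grasp [0.4573 0.0636 0.1554] yaw 1.6 gap 0.0431 F [-0.  -0.9 -2.6] q [-0.85  0.28  0.73  2.11 -0.25  0.84  0.06]
  -> (0.4574, 0.0622, 0.0515, 1.7) [103.9  -0.    1.4] [-0.1  0.   0.1]
```

>>> drive_tool:
  motion:
    - [[25,0,1,0,0,0],[50,0,1,0,0,0],[75,0,1,0,0,0],[97,0,1,0,0,0],[104,0,1,0,0,0]]

```text
time_s: 53.12
tcp_pos: [0.4572, 0.0605, 0.2137]
eef_rot: [-1.151, 1.567, -2.691]
contact_force: [-0.3, 0.9, -2.1]
finger_gap: 0.0433
```

>>> drive_tool:
  motion:
    - [[1,0,0,0,0,0],[1,0,0,0,0,0],[1,0,0,0,0,0],[1,0,0,0,0,0],[1,0,0,0,0,0]]

```text
time_s: 53.75
tcp_pos: [0.4583, 0.0608, 0.2149]
eef_rot: [2.132, 1.57, 0.592]
contact_force: [-0.2, 0.6, -1.7]
finger_gap: 0.0434
```

>>> drive_tool:
  motion:
    - [[0,0,0,0,0,0],[0,0,0,0,0,0],[0,0,0,0,0,0],[0,0,0,0,0,0],[0,0,0,0,0,0]]
  fingers: 60

```text
time_s: 54.38
tcp_pos: [0.4582, 0.0607, 0.2146]
eef_rot: [2.686, 1.571, 1.146]
contact_force: [0.2, 0.1, -0.1]
finger_gap: 0.0674
```

>>> drive_tool:
  motion:
    - [[-20,0,0,0,0,0],[-50,0,0,0,0,0],[-80,0,0,0,0,0],[-120,0,0,0,0,0],[-150,0,0,0,0,0]]

```text
time_s: 55.0
tcp_pos: [0.4583, 0.0605, 0.3661]
eef_rot: [2.026, 1.57, 0.486]
contact_force: [-0.4, 0.8, -0.1]
finger_gap: 0.0676
```

```bash
python3 - <<'E'
from h import *
shot("side","s6",(170,140,280,260),5.5)
chain((.52,-.12,.2,1.7),(.606,-.278,.17,0),(.606,-.278,.097,0))
E
```

```text
t 55.05 grasp [0.4601 0.0605 0.206 ] yaw 1.7 gap 0.067 F [ 2.4 -0.2  2.9] q [-0.91  0.2   0.79  2.06 -0.18  0.94 -0.  ]
  -> (0.52, -0.12, 0.2, 1.7) [  5.9  55.3 181.9] [-0.  -0.1 -0.3]
  -> (0.606, -0.278, 0.17, 0) [ 30.   81.3 160.5] [1.7 0.  0. ]
  -> (0.606, -0.278, 0.097, 0) [73.  0.  0.] [0. 0. 0.]
```

View pics/s6.png

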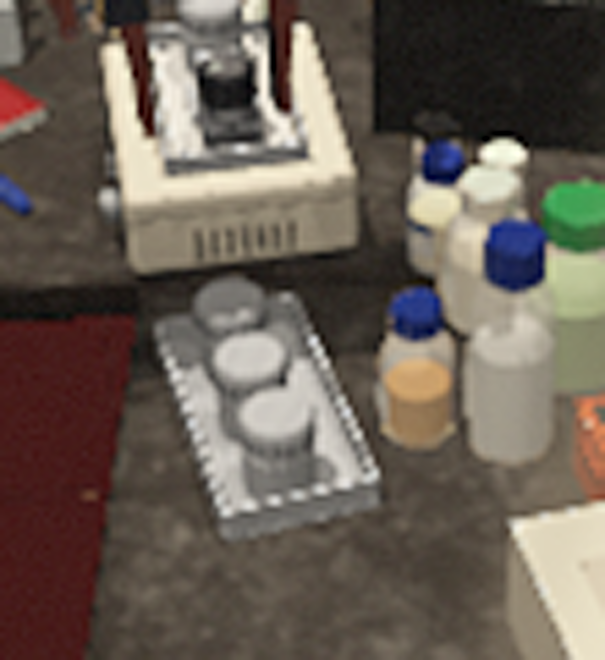

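>>> drive_tool:
  motion:
    - [[1,9,30,0,0,0],[2,20,70,0,0,0],[4,32,110,0,0,0],[5,44,148,0,0,0],[6,55,182,0,0,0]]

```text
time_s: 55.68
tcp_pos: [0.519, -0.1209, 0.3584]
eef_rot: [-1.909, 1.571, 2.833]
contact_force: [0.8, 0.4, 1.0]
finger_gap: 0.0672
```

>>> drive_tool:
  motion:
    - [[0,16,32,0,0,0],[0,34,67,1,0,0],[10,52,102,2,0,0],[20,70,137,2,0,0],[30,81,160,2,0,0]]

```text
time_s: 56.3
tcp_pos: [0.6049, -0.2787, 0.3276]
eef_rot: [-0.902, 1.57, -2.478]
contact_force: [0.1, -0.1, -0.5]
finger_gap: 0.067
```

>>> drive_tool:
  motion:
    - [[10,0,0,0,0,0],[20,0,0,0,0,0],[20,0,0,0,0,0],[20,0,0,0,0,0],[20,0,0,0,0,0]]

```text
time_s: 56.92
tcp_pos: [0.6047, -0.2766, 0.3093]
eef_rot: [1.545, 1.57, -0.03]
contact_force: [0.1, 0.8, -0.7]
finger_gap: 0.0671
```

```bash
python3 - <<'E'
from h import *
chain((.6055,-.278,.097,-.3))
E
```

```text
t 56.92 grasp [ 0.6049 -0.2766  0.1463] yaw -0.2 gap 0.0671 F [ 0.1  0.8 -0.7] q [-0.11  0.66  0.72  1.62 -0.49  1.04  0.75]
  -> (0.6055, -0.278, 0.097, -0.3) [49.3  0.7  1.4] [ 0.1  0.  -0.1]
```

>>> drive_tool:
  motion:
    - [[12,1,1,0,0,0],[25,1,1,0,0,0],[37,1,1,0,0,0],[46,1,1,0,0,0],[49,1,1,0,0,0]]

```text
time_s: 57.55
tcp_pos: [0.6054, -0.278, 0.2587]
eef_rot: [-1.785, 1.57, 2.922]
contact_force: [-0.3, 0.3, -0.0]
finger_gap: 0.0673
```

>>> drive_tool:
  motion:
    - [[0,0,0,0,0,0],[0,0,0,0,0,0],[0,0,0,0,0,0],[0,0,0,0,0,0],[0,0,0,0,0,0]]
  fingers: 255
  grip_force: 40

```text
time_s: 58.18
tcp_pos: [0.6056, -0.278, 0.2598]
eef_rot: [1.815, 1.571, 0.24]
contact_force: [-0.1, -0.2, 0.5]
finger_gap: 0.0206
```

>>> drive_tool:
  motion:
    - [[0,0,0,0,0,0],[0,0,0,0,0,0],[-10,0,0,0,0,0],[-30,0,0,0,0,0],[-60,0,0,0,0,0]]

```text
time_s: 58.8
tcp_pos: [0.6053, -0.2779, 0.3207]
eef_rot: [-1.772, 1.57, 2.936]
contact_force: [0.7, 0.4, -2.2]
finger_gap: 0.0159
```

>>> drive_tool:
  motion:
    - [[-40,0,0,0,0,0],[-80,0,0,0,0,0],[-120,0,0,0,0,0],[-140,0,0,0,0,0],[-140,0,0,0,0,0]]

```text
time_s: 59.42
tcp_pos: [0.6053, -0.2785, 0.4624]
eef_rot: [1.26, 1.567, -0.316]
contact_force: [-0.5, 0.6, -3.8]
finger_gap: 0.0157
```

```bash
python3 - <<'E'
from h import *
chain((.56,-.14,.295,0),(.50,.05,.295,-2),(.495,.2543,.28,-4.3))
E
```

```text
t 59.42 grasp [ 0.6059 -0.2787  0.2995] yaw -0.3 gap 0.0157 F [-0.5  0.6 -3.8] q [-0.15  0.53  0.8   1.45 -0.39  1.32  0.67]
  -> (0.56, -0.14, 0.295, 0) [   4.1  -46.  -138.3] [-0.3  0.1 -0.2]
  -> (0.5, 0.05, 0.295, -2) [   0.  -60. -190.] [2. 0. 0.]
  -> (0.495, 0.2543, 0.28, -4.3) [  15.   -12.1 -204. ] [2.3 0.  0. ]
```

>>> drive_tool:
  motion:
    - [[0,-6,-18,0,0,0],[0,-17,-50,0,0,0],[2,-28,-85,0,0,0],[3,-38,-115,0,0,0],[4,-46,-138,0,0,0]]

```text
time_s: 60.05
tcp_pos: [0.5594, -0.1382, 0.4547]
eef_rot: [-1.981, 1.569, 2.728]
contact_force: [0.1, -0.2, -2.6]
finger_gap: 0.0159
```

>>> drive_tool:
  motion:
    - [[0,-12,-38,0,0,0],[0,-24,-76,1,0,0],[0,-36,-114,1,0,0],[0,-48,-152,2,0,0],[0,-60,-190,2,0,0]]

```text
time_s: 60.68
tcp_pos: [0.5, 0.0516, 0.455]
eef_rot: [-1.461, 1.57, -3.071]
contact_force: [0.4, 1.0, -3.6]
finger_gap: 0.0158
```

>>> drive_tool:
  motion:
    - [[0,-3,-45,0,0,0],[0,-6,-95,1,0,0],[4,-9,-145,2,0,0],[8,-12,-190,2,0,0],[15,-12,-204,2,0,0]]

```text
time_s: 61.3
tcp_pos: [0.496, 0.2581, 0.4394]
eef_rot: [-1.261, 1.569, -2.902]
contact_force: [-0.4, -0.1, -2.5]
finger_gap: 0.0158
```

>>> drive_tool:
  motion:
    - [[5,0,0,0,0,0],[10,0,0,0,0,0],[10,0,0,0,0,0],[10,0,0,0,0,0],[10,0,0,0,0,0]]

```text
time_s: 61.92
tcp_pos: [0.4973, 0.2543, 0.431]
eef_rot: [2.542, 1.57, 0.896]
contact_force: [0.1, 0.2, -3.5]
finger_gap: 0.0158
```

```bash
python3 - <<'E'
from h import *
chain((.495,.2543,.20,-4.3),(.495,.2543,.167,-4.3))
E
```

```text
t 61.92 grasp [0.4973 0.2544 0.268 ] yaw -4.3 gap 0.0158 F [ 0.1  0.2 -3.5] q [-1.11  0.32  0.71  1.76 -0.23  1.15 -0.41]
  -> (0.495, 0.2543, 0.2, -4.3) [68.  -2.3  0.2] [ 0. -0. -0.]
  -> (0.495, 0.2543, 0.167, -4.3) [33.  0.  0.] [0. 0. 0.]
```

>>> drive_tool:
  motion:
    - [[15,-1,0,0,0,0],[30,-2,0,0,0,0],[45,-2,0,0,0,0],[60,-2,0,0,0,0],[70,-2,0,0,0,0]]

```text
time_s: 62.55
tcp_pos: [0.495, 0.2549, 0.3593]
eef_rot: [-0.716, 1.57, -2.361]
contact_force: [0.7, -0.3, -3.0]
finger_gap: 0.0157
```

>>> drive_tool:
  motion:
    - [[3,0,0,0,0,0],[6,0,0,0,0,0],[9,0,0,0,0,0],[10,0,0,0,0,0],[10,0,0,0,0,0]]

```text
time_s: 63.18
tcp_pos: [0.4951, 0.2549, 0.3508]
eef_rot: [2.453, 1.571, 0.808]
contact_force: [-0.5, -0.2, -3.2]
finger_gap: 0.016
```

```bash
python3 - <<'E'
from h import *
chain((.495,.2543,.167,-4.3))
shot("side","s7",(170,110,270,210),6)
E
```

```text
t 63.17 grasp [0.4952 0.255  0.1878] yaw -4.3 gap 0.016 F [-0.5 -0.2 -3.2] q [-1.07  0.4   0.67  1.86 -0.3   0.98 -0.35]
  -> (0.495, 0.2543, 0.167, -4.3) [20.8 -0.1  0.7] [ 0. -0. -0.]
```

View pics/s7.png

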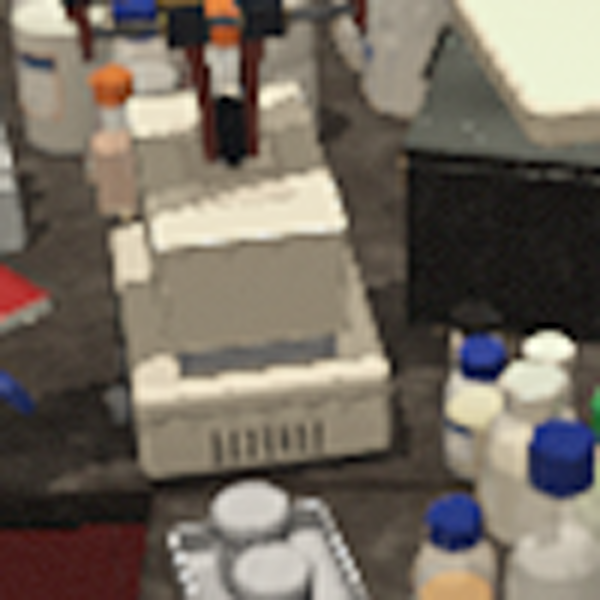

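Cover is just above the rim, centred over it. Lowering slowly.

>>> drive_tool:
  motion:
    - [[2,0,0,0,0,0],[4,0,0,0,0,0],[6,0,0,0,0,0],[8,0,0,0,0,0],[9,0,0,0,0,0]]

```text
time_s: 63.85
tcp_pos: [0.4951, 0.2549, 0.3415]
eef_rot: [-0.785, 1.571, -2.43]
contact_force: [0.6, -0.7, -3.2]
finger_gap: 0.0157
```

>>> drive_tool:
  motion:
    - [[2,0,0,0,0,0],[5,0,0,0,0,0],[8,0,0,0,0,0],[10,0,0,0,0,0],[10,0,0,0,0,0]]

```text
time_s: 64.47
tcp_pos: [0.4951, 0.2549, 0.3315]
eef_rot: [-0.682, 1.571, -2.327]
contact_force: [0.5, 0.4, -2.3]
finger_gap: 0.0158
```

>>> drive_tool:
  motion:
    - [[1,0,0,0,0,0],[2,0,0,0,0,0],[2,0,0,0,0,0],[2,0,0,0,0,0],[2,0,0,0,0,0]]

```text
time_s: 65.1
tcp_pos: [0.4951, 0.2549, 0.3296]
eef_rot: [-1.812, 1.571, 2.826]
contact_force: [0.2, -1.0, -2.3]
finger_gap: 0.0151
```

>>> drive_tool:
  motion:
    - [[1,0,0,0,0,0],[1,0,0,0,0,0],[1,0,0,0,0,0],[1,0,0,0,0,0],[1,0,0,0,0,0]]

```text
time_s: 65.72
tcp_pos: [0.4952, 0.2548, 0.3296]
eef_rot: [-3.034, 1.57, 1.604]
contact_force: [-3.8, -1.8, 6.8]
finger_gap: 0.0159
```

>>> drive_tool:
  motion:
    - [[0,0,0,0,0,0],[0,0,0,0,0,0],[0,0,0,0,0,0],[0,0,0,0,0,0],[0,0,0,0,0,0]]
  fingers: 90

```text
time_s: 66.35
tcp_pos: [0.4951, 0.2549, 0.3286]
eef_rot: [-0.209, 1.571, -1.855]
contact_force: [-0.3, 0.2, -0.2]
finger_gap: 0.0564
```

>>> drive_tool:
  motion:
    - [[-20,0,0,0,0,0],[-50,0,0,0,0,0],[-80,0,0,0,0,0],[-110,0,0,0,0,0],[-130,0,0,0,0,0]]

```text
time_s: 66.97
tcp_pos: [0.4952, 0.2548, 0.4601]
eef_rot: [2.38, 1.569, 0.734]
contact_force: [-0.6, -0.5, 0.3]
finger_gap: 0.0569
```

>>> drive_tool:
  motion:
    - [[-10,-40,0,0,0,0],[-20,-90,0,0,0,0],[-20,-130,0,0,0,0],[-20,-150,0,0,0,0],[-20,-150,0,0,0,0]]

```text
time_s: 67.6
tcp_pos: [0.3446, 0.2661, 0.4789]
eef_rot: [-2.798, 1.569, 1.843]
contact_force: [0.7, -0.4, 0.2]
finger_gap: 0.0568
```

```bash
python3 - <<'E'
from h import *
chain((.495,.2543,.167,-4.3))
p=shot("top"); s=shot("side")
a=cv2.resize(p["color"][160:280,100:300,::-1],None,fx=4,fy=4,interpolation=cv2.INTER_CUBIC)[:, :480]
a=cv2.resize(p["color"][165:285,100:300,::-1],None,fx=2.4,fy=2.4,interpolation=cv2.INTER_CUBIC)
b=cv2.resize(s["color"][120:250,170:280,::-1],None,fx=2.9,fy=2.9,interpolation=cv2.INTER_CUBIC)
H=max(len(a),len(b)); f=lambda i:np.vstack([i,np.zeros((H-len(i),i.shape[1],3),np.uint8)])
cv2.imwrite("pics/fin.png",np.hstack([f(a),f(b)])); print(a.shape,b.shape)
E
```

```text
t 67.6 grasp [0.3445 0.2664 0.3159] yaw -4.1 gap 0.0568 F [ 0.7 -0.4  0.2] q [-1.41 -0.02  0.65  1.95  0.01  1.21 -0.84]
  -> (0.495, 0.2543, 0.167, -4.3) [148.8 150.9   1.2] [ 0.2 -0.1  0. ]
(288, 480, 3) (377, 319, 3)
```

View pics/fin.png

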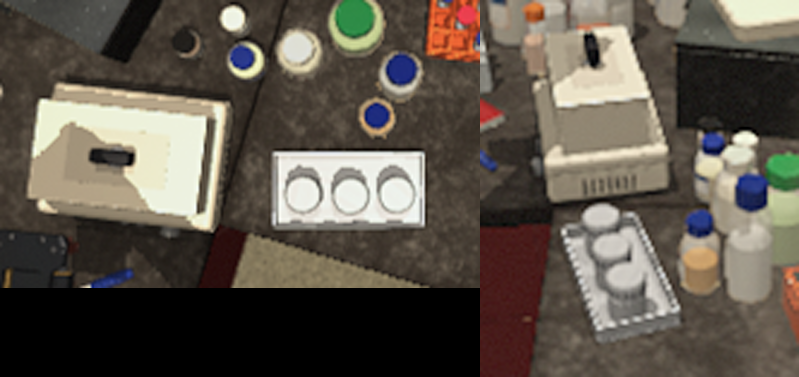

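```bash
python3 -c "
from h import *
print(arm.hand_in())"
```

```text
the job is handed in; nothing more can be done
None
```

The job is done and handed in at about 68 s of robot time. I get no verdict back, so what follows rests on my own checks.

**What I did**
- **Cover off:** I lifted it by the knob and set it on the free stretch of bench.
- **Finding the filled jar:** the second jar in the row weighed about 6 N in the gripper, the other three about 2–3 N.
- **Clamping:** I stood the filled jar in the V-block and turned the clamp knob clockwise. The three empties went into the tray and the cover went back on.

**What the last checks showed**
- **Tray:** the final images show the three jars upright, and the force readings say all three are empty.
- **Cover:** it is down over the rim, released within about 1 mm of the position and height where I first gripped it. It took 7 N as it touched down.
- **Seat:** before I covered it, the clamped jar measured within 1 mm of where I estimated the seat to be.
- **Bottles:** those visible in the final views are standing, including the three that must not be knocked over.

**What went wrong or is less certain**
- **First grip on the clamp knob:** it was too low. The fingertips rode on something below the knob, most likely its square bearing block (about 30 N), and the knob turned only about 0.75 rad. I gripped it again higher up and finished the turn.
- **Clutch clicks:** the torque reading was too noisy to show them. From the knob's index mark (about 3.0 rad turned in all) and the jaw's travel, I infer one or two clicks.
- **Second empty jar:** it was pressed into the tray with about 50 N for a moment before I let go.
- **Knocked jar:** one jar moved a few centimetres aside partway through. I found it again in the camera image before picking it up.

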